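Tighten a water-filter lid bolt with a click wrench

TASK

Finish closing the water-filter housing on the kitchen counter: pick up the click wrench, set its square socket fully down over the lid's square bolt head with its handle still straight, and turn it clockwise (seen from above) until the wrench's breakaway joint trips and the handle stays folded. Stop there: pushing on hard against the folded handle over-tightens the bolt and drags the brass insert round in the lid, which must not happen. Leave the folded wrench sitting flat on the bolt, let go of it, and do not disturb the bottle, the spare cartridge or the mug.

Things in the scene. Friction and masses are not known exactly. Their poses are not given: they have to be found in the camera images.
- wrench: Head of the click wrench (loose, about 0.38 kg in all, 226 mm long; lies flat at the start). Origin: centre of the socket mouth in its underside; z up; +x along the straight handle. 43 mm square block 18 mm high with a round cap up to 30 mm. Socket from below: 23 x 23 mm, 18 mm deep, sides along x and y, fits the bolt in any quarter turn with 1.5 mm play a side (9 degrees each way).
- handle: Handle of the wrench. Origin: on its upright breakaway pivot, level with the underside, 43 mm along the head's x from the socket centre; +x along the handle. Folds only when pushed clockwise from above: holds up to 0.9 N m about the pivot, then resistance fades to nothing over 0.2 rad, and it snaps on to its stop at 0.26 rad and stays folded (folded = over 0.16 rad). A foot at x 6 to 28 mm stands on the lid.
- handle_grip (a point): Point on the black rubber grip, a straight bar 22 mm wide (x 32 to 162 mm in the handle's frame, 4 to 28 mm above the underside). The point is 107 mm from the pivot, 150 mm from the socket centre, 16 mm above the underside. About 8 N sideways here trips the joint, more nearer the pivot. Pinch it across its width or push its side. Centre of mass of the whole wrench: about 47 mm from the socket centre.
- bolt: Square-headed steel bolt, upright in the middle of the lid. Origin: on its axis, level with the lid's top; z up; x and y square to its flats. Head 20 x 20 mm, 11.5 mm high, then a 17 x 17 mm lead-in step up to 15.5 mm. It turns clockwise under light friction (0.2 N m) for an unknown 0.25 to 0.7 rad, then is home and stops.
- housing: Fixed filter housing: an upright steel can with a round flat white lid, 150 mm across, its top 80 mm above the counter, bolt in its middle. Two pipe stubs along its x axis reach 90 mm from the middle, 16 to 52 mm above the counter. Origin: centre of its underside.
- insert_mark (a point): Small lug on the rim of the flat brass insert round the bolt, 40 mm from the bolt's axis, level with the lid's top. The insert holds still up to 2.2 N m on the bolt (14.5 N at 150 mm from the bolt) and turns with the bolt above that. The lug must not shift more than 6 mm.
- bottle: Dark drink bottle standing on the counter, 64 mm across, 190 mm high. Origin: centre of its underside. Bystander.
- cartridge: Spare beige filter cartridge standing on end, 58 mm across, 130 mm high. Origin: centre of its underside. Bystander.
- mug: White mug, 76 mm across, 85 mm high. Origin: centre of its underside. Bystander.
Not all that is in view belongs to the job. Leave any blue or purple look-alike of the wrench alone.

How it is judged:
On the way, in this order (a step that is already met when the one before it is completed fails the run):
1. the wrench's socket is fully down over the bolt head, handle still straight (horizontal distance between wrench and bolt below 0.005 m and z of wrench in the frame of bolt between -0.005 and 0.005 m and angle between wrench's own z axis and vertical below 0.12 rad and angle between the x axis of handle and the x axis of wrench, either way round below 0.08 rad), for 0.2 s.
2. the breakaway joint has tripped with the wrench on the bolt (horizontal distance between wrench and bolt below 0.005 m and z of wrench in the frame of bolt between -0.005 and 0.005 m and angle between wrench's own z axis and vertical below 0.12 rad and angle between the x axis of handle and the x axis of wrench, either way round above 0.16 rad), for 0.2 s.
At the end, for the whole second after the job is handed in: The wrench rests released on the bolt: socket centre within 5 mm of the bolt's axis, its underside within 5 mm of the lid's top, tilted less than 0.12 rad, at rest, with the handle folded by more than 0.16 rad (9 degrees) against the head (all of step 2 and linear speed of wrench below 0.02 m/s); the robot touches nothing.
It fails at once if the bolt is over-tightened: the brass insert is dragged round (its lug shifts more than 6 mm) (distance of insert_mark from where it was at the start of the episode above 0.006 m).
It fails at once if a bystander is shifted more than 20 mm (distance of any of bottle, cartridge, mug from where it was at the start of the episode above 0.02 m).
It also fails if it takes over 67 s, if anything falls off the work surface, if the arm or the gripper's body presses on something with over 40 N, if the wrist force passes 120 N, or if a joint passes its speed limit or range.

ROBOT

A 6-joint arm with a two-finger parallel gripper is mounted at the origin on the work surface. World frame = base frame: x ahead of the robot, y to its left, z up, the work surface at z = 0. Lengths are in m, angles in rad, forces in N, time in s.
With the tool pointing down it reaches from about 0.375 to 0.9 m from the base axis. Payload 3.1 kg.
Tool frame: the origin (TCP) lies midway between the tips of the shut fingers; the grasp point (between the pads) lies 19 mm behind it; z points along the fingers, x is the direction in which the jaws open and shut, and the axes are right-handed (so a half turn about z gives the same grasp; the last joint's range is limited). The gripper opens to 87 mm and grips with 3 to 60 N. Pads are 19 mm wide; open, the fingers measure 117 mm over their backs; the gripper's body (75 mm by 190 mm) begins 51 mm behind the grasp point.
Start: joints at [1.151, 0.527, 1.433, -0, 1.181, -0.178], TCP at [0.15, 0.607, 0.223] pointing down, gripper open.
Joint ranges: [-3.08, 3.08], [-0.75, 2.2], [0.22, 2.44], [-1.43, 4.57], [0, 2.65], [-2.85, 2.85]. Speed limits (rad/s): [2.79, 2.79, 3.14, 3.14, 3.14, 3.14].

INTERFACE

Orientations are given as a unit quaternion [x, y, z, w].
In Python, from rig import * gives the robot as it stands.
- The arm moves only by the tool drive_tool, never from a script. Its argument "plan" is a list of rows, each an object with "offset": the shift along the tool's x, y, z in cm, a list of three; "delta_rot": the turn, a rotation vector about the tool's x, y, z in degrees, a list of three; "jaw": the finger opening in cm, from 0 to 8.7. In form: [{"offset": [dx, dy, dz], "delta_rot": [wx, wy, wz], "jaw": jaw}, ...]. A call has exactly 8 rows; each row is the pose to reach, as a shift and turn from the pose commanded when the call began, along the tool's axes at that moment; what a row does not reach only later rows make up. A row lasts 1/12 s, in which the tool goes at most 41.7 mm and 7.16 degrees, less where a joint would pass 70% of its speed; a pose out of reach is approached as far as the arm can. A call with a gripper value outside its range is refused whole. The fingers move at their own pace and stop on an object; "squeeze" is the grip in N (left out, the last holds). Time passes only in rows, so rows that repeat a pose let the fingers close, or fill a call up. It gives the time, the measured TCP pose, the force and the opening at its end, in the units of the state.
- get_obs(): the state, without advancing time (a new reading comes with each control period).
- camera(name): name is "scene" or "side" or "wrist"; returns the picture (480x640x3 uint8, red, green, blue); there is no depth.
- calibration(name): a dict with "K" (3x3 intrinsics, pixels), "pose" (4x4, takes a point from camera to world coordinates); the wrist camera has in their place "tool_from_camera" (4x4, takes a point from camera to tool coordinates, whose origin is the TCP and whose axes are the tool frame's). Camera axes: x right, y down, z forward; pixel columns grow to the right and rows downward; lengths in m; the calibration is good to about 2 mm. The wrist camera is an equidistant fisheye: a pixel r from the principal point sees the ray r / f radians off the axis. A picture is of the moment at which its call begins: read the wrist's pose just before it. calibration takes no time and is no camera call.
- hand_in(): hands the job in, once; it reports no verdict.
The state is a dict: "time": time; "q": joint angles; "joint_velocities": joint speeds; "joint_torque": joint torques, N m; "position": TCP position; "tool_rot": TCP orientation; "ft_force": force on the tool from outside, world axes, zero at the start; "moment": the same for the moment, N m; "grip_width": finger opening in m.
Only numpy, scipy, OpenCV 4.12 (cv2) and the standard library are available. Lean on these libraries where they do the work, as an engineer would, in place of code of your own. Each camera call takes 0.05 s, during which the arm holds its last target.

## Working session

There is one attempt and no reset: what is moved stays moved. The work goes in short steps, Python scripts to look and compute and a tool call to move; the robot and the scene stay as the last step left them, time stands still between calls to the robot, and variables do not carry over. Pictures are saved under pics/ and viewed, and the job is handed in when it is done.

Besides the shell and the picture viewer there is one more tool, called by a JSON object that holds its "op" and its "data". drive_tool: Moves the arm, as the interface text tells. Its arguments: {"type":"object","properties":{"plan":{"type":"array","items":{"type":"object","properties":{"offset":{"type":"array","items":{"type":"number"}},"delta_rot":{"type":"array","items":{"type":"number"}},"jaw":{"type":"number"}}}},"squeeze":{"type":"number"}},"required":["plan"]}

```bash
mkdir -p pics; ls; python3 - <<'E'
from rig import *
import cv2,json
o=get_obs();print(o)
for n in["scene","side","wrist"]:
    im=camera(n);cv2.imwrite(f"pics/{n}0.png",im[:,:,::-1]);c=calibration(n);print(n,c)
E
```

```text
pics
{'time': 0.0, 'q': array([ 1.15050612e+00,  5.28508952e-01,  1.43391258e+00, -2.02449759e-05,
        1.18135765e+00, -1.78473441e-01]), 'joint_velocities': array([ 7.22349092e-05,  1.05820846e-03, -8.86087583e-04,  2.44306071e-04,
       -2.12696066e-04, -1.27158495e-04]), 'joint_torque': array([ 9.73414426e-04, -4.40043175e+01, -1.76593816e+01,  6.34613307e-02,
        5.81411412e-02, -1.73778681e-04]), 'position': array([0.14932462, 0.6061467 , 0.22154206]), 'tool_rot': array([ 7.87228672e-01,  6.16660217e-01, -9.62293891e-04,  5.18948697e-04]), 'ft_force': array([ 0.1274064 ,  0.60473754, -1.16172213]), 'moment': array([-0.02090203,  0.00279597,  0.02831811]), 'grip_width': 0.08687871417197729}
scene {'K': array([[507.5948214 ,   0.        , 315.3225274 ],
       [  0.        , 507.5948214 , 231.62881081],
       [  0.        ,   0.        ,   1.        ]]), 'pose': array([[ 0.70045173,  0.44092279, -0.56120805,  1.25673552],
       [ 0.71364354, -0.42283296,  0.55850262, -0.66842074],
       [ 0.00895927, -0.79170663, -0.61083578,  0.85639624],
       [ 0.        ,  0.     
[... 282 characters left out ...]
055634, -0.51177715,  0.81865411, -0.79239039],
       [-0.02263816, -0.84447149, -0.53512188,  0.62218688],
       [ 0.        ,  0.        ,  0.        ,  1.        ]])}
wrist {'K': array([[371.64829954,   0.        , 321.04179819],
       [  0.        , 371.64829954, 246.42540394],
       [  0.        ,   0.        ,   1.        ]]), 'tool_from_camera': array([[ 9.99999514e-01,  4.57271005e-04,  8.72885663e-04,
         2.05910493e-04],
       [-6.96744944e-04,  9.54510223e-01,  2.98177377e-01,
        -8.11163933e-02],
       [-6.96830420e-04, -2.98177840e-01,  9.54510079e-01,
        -1.61570743e-01],
       [ 0.00000000e+00,  0.00000000e+00,  0.00000000e+00,
         1.00000000e+00]])}
```

View pics/scene0.png

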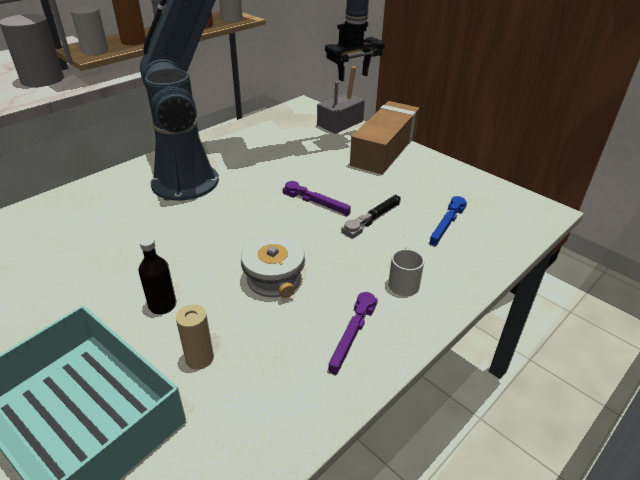

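View pics/side0.png

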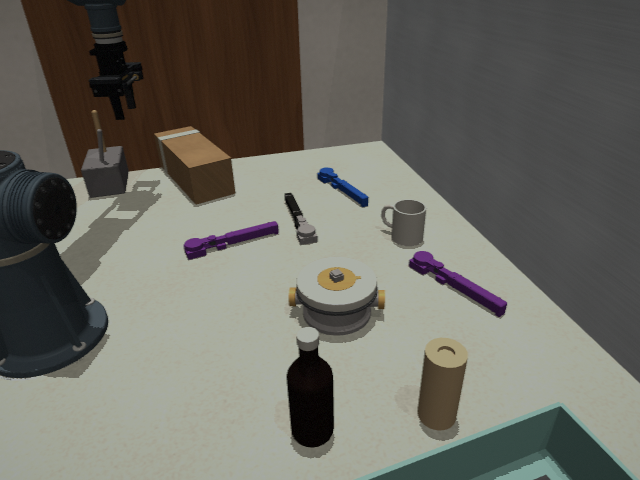

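View pics/wrist0.png

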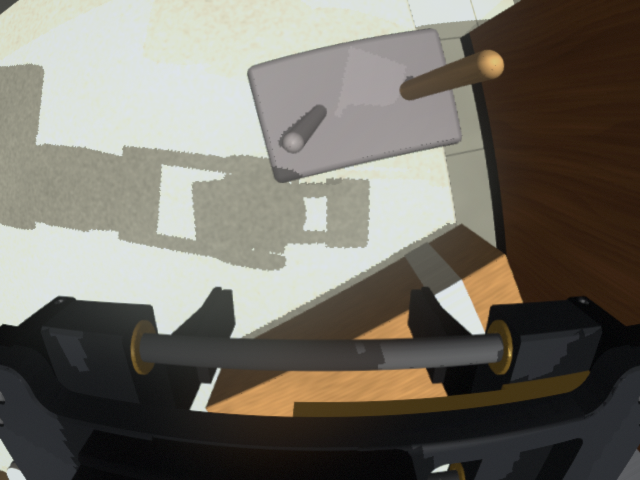

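The scene view shows the real wrench (grey head about (353,227), black grip end (397,200)) and the bolt at about (272,250). In the side view the head is at (307,232) and the bolt at (337,274). I'll zoom in to get finer pixel positions.

```bash
cat > h.py <<'E'
import numpy as np,cv2
from scipy.spatial.transform import Rotation as R
from rig import *
def ray(n,u,v):
    c=calibration(n);K=c["K"];d=np.linalg.inv(K)@[u,v,1];P=c["pose"];return P[:3,3],P[:3,:3]@d
def onz(n,u,v,z):
    o,d=ray(n,u,v);return o+d*(z-o[2])/d[2]
def tri(a,b):
    o1,d1=ray("scene",*a);o2,d2=ray("side",*b)
    A=np.c_[d1,-d2];s=np.linalg.lstsq(A,o2-o1,rcond=None)[0]
    p,q=o1+s[0]*d1,o2+s[1]*d2;return (p+q)/2,np.linalg.norm(p-q)
def proj(n,p):
    c=calibration(n);P=np.linalg.inv(c["pose"]);x=P[:3,:3]@p+P[:3,3];y=c["K"]@x;return y[:2]/y[2]
def wray(u,v,pos,q):
    c=calibration("wrist");K=c["K"];x=np.array([u-K[0,2],v-K[1,2]]);r=np.hypot(*x);t=r/K[0,0]
    d=np.array([*(x/max(r,1e-9)*np.sin(t)),np.cos(t)]);T=c["tool_from_camera"];Rm=R.from_quat(q).as_matrix()
    return np.array(pos)+Rm@T[:3,3],Rm@T[:3,:3]@d
def wonz(u,v,z,pos,q):
    o,d=wray(u,v,pos,q);return o+d*(z-o[2])/d[2]
def wproj(p,pos,q):
    c=calibration("wrist");K=c["K"];T=c["tool_from_camera"];Rm=R.from_quat(q).as_matrix()
    x=Rm.T@(np.array(p)-pos);x=T[:3,:3].T@(x-T[:3,3]);t=np.arctan2(np.hypot(x[0],x[1]),x[2]);k=x[:2]/np.hypot(x[0],x[1])
    return K[:2,2]+K[0,0]*t*k
E
python3 - <<'E'
import cv2,numpy as np
a=cv2.imread("pics/scene0.png");b=cv2.imread("pics/side0.png")
f=lambda im,x,y,w,h,s:cv2.resize(im[y:y+h,x:x+w],None,fx=s,fy=s,interpolation=cv2.INTER_CUBIC)
L=lambda im,x,y:f(im,x,y,80,60,5)
top=np.hstack([L(a,335,185),L(b,270,185)]);bot=np.hstack([L(a,235,230),L(b,297,250)])
cv2.imwrite("pics/z0.png",np.vstack([top,bot]))
E
```

```text
(no output)
```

View pics/z0.png

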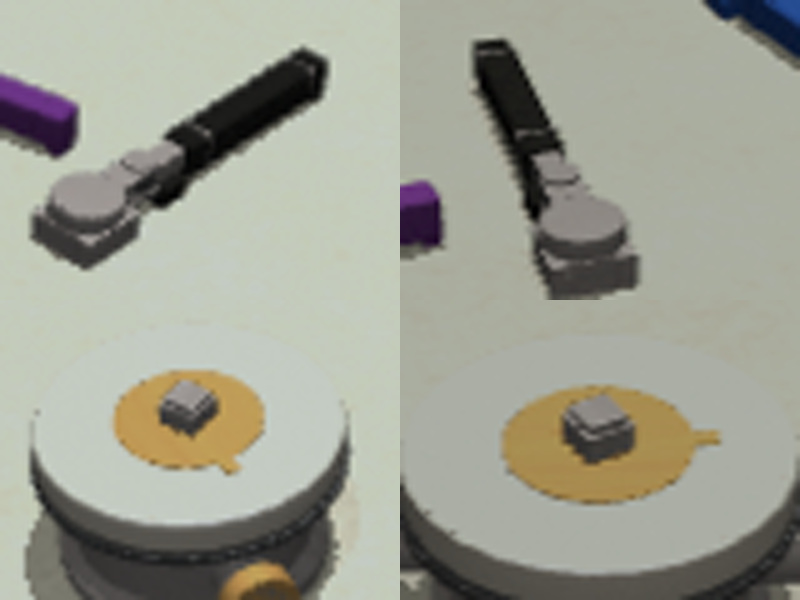

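```bash
python3 - <<'E'
from h import *
for nm,a,b,z in[("cap",(352.6,223.8),(306,229.4),.03),("end",(397,196),(288.4,193.6),.028),("bolt",(273,248.8),(336.4,272.4),.0955),("lug",(281.4,263.4),(359.5,277.5),.08),
 ("mug",(406,258),(408,210),.085),("cart",(194,315),(445,351),.13),("bott",(148,245),(308,340),.19),("pur",(345,209),(277,228),.02)]:
    print(nm,tri(a,b),onz("scene",*a,z)[:2],onz("side",*b,z)[:2])
E
```

```text
cap (array([0.53995656, 0.1881419 , 0.02578256]), np.float64(0.0016004852666485461)) [0.54283386 0.18487859] [0.53843364 0.17973982]
end (array([0.53872202, 0.38437687, 0.02654947]), np.float64(0.000777768770186471)) [0.53958966 0.3831331 ] [0.53819444 0.38068608]
bolt (array([ 0.5332647 , -0.08870337,  0.09219289]), np.float64(0.0008872651155570853)) [ 0.53597224 -0.09068935] [ 0.53196433 -0.09379862]
lug (array([ 0.57472248, -0.09949131,  0.07926781]), np.float64(0.0008813884150907828)) [ 0.57497388 -0.09951103] [ 0.57436071 -0.10111138]
mug (array([0.76613336, 0.11944922, 0.07986328]), np.float64(0.007257395221715606)) [0.766676  0.1191709] [0.76068516 0.10410956]
cart (array([ 0.6115699 , -0.35562642,  0.12547664]), np.float64(0.0009766577681046217)) [ 0.61520524 -0.3570611 ] [ 0.60893477 -0.3602245 ]
bott (array([ 0.4221465 , -0.33467936,  0.17774048]), np.float64(4.629788235585294e-05)) [ 0.43719836 -0.34068485] [ 0.41950219 -0.34733594]
pur (array([0.4758304 , 0.2263662 , 0.02153791]), np.float64(0.005799911142507729)) [0.47140291 0.23206318] [0.47640223 0.22348376]
```

```bash
cat >> h.py <<'E'
def mv(pos,yaw):
    "yaw (deg) of tool x in world; tool z down"
    o=get_obs();Rc=R.from_quat(o["tool_rot"]);y=np.radians(yaw)
    Rt=R.from_matrix(np.array([[np.cos(y),np.sin(y),0],[np.sin(y),-np.cos(y),0],[0,0,-1.]]))
    print("t",round(o["time"],2),"pos",o["position"].round(4),"F",o["ft_force"].round(1),"M",o["moment"].round(2),"w",round(o["grip_width"],4))
    x=Rc.as_matrix()[:,0];print("yaw",np.degrees(np.arctan2(x[1],x[0])).round(2),"down",Rc.as_matrix()[:,2].round(3))
    print("offset cm",(100*Rc.inv().apply(np.array(pos)-o["position"])).round(2),"rot",np.degrees((Rc.inv()*Rt).as_rotvec()).round(1))
E
python3 -c "
from h import *
mv([.54,.275,.2],0)"
```

```text
t 0.15 pos [0.1494 0.6063 0.2218] F [-0.1  0.5  0.1] M [-0.01  0.02  0.01] w 0.0873
yaw 76.15 down [-0.001 -0.002 -1.   ]
offset cm [-22.81  45.86   2.2 ] rot [ 0.   0.1 76.1]
```

{"op": "drive_tool", "data": {"plan": [{"offset": [-1.6, 3.2, 0.2], "delta_rot": [0, 0, 5], "jaw": 8.7}, {"offset": [-3.2, 6.4, 0.4], "delta_rot": [0, 0, 11], "jaw": 8.7}, {"offset": [-4.8, 9.6, 0.6], "delta_rot": [0, 0, 17], "jaw": 8.7}, {"offset": [-6.4, 12.8, 0.8], "delta_rot": [0, 0, 23], "jaw": 8.7}, {"offset": [-8, 16, 1], "delta_rot": [0, 0, 29], "jaw": 8.7}, {"offset": [-9.6, 19.2, 1.2], "delta_rot": [0, 0, 35], "jaw": 8.7}, {"offset": [-11.2, 22.4, 1.3], "delta_rot": [0, 0, 41], "jaw": 8.7}, {"offset": [-12.8, 25.7, 1.4], "delta_rot": [0, 0, 46], "jaw": 8.7}]}}

```text
time: 0.82
position: [0.3692, 0.4196, 0.2082]
tool_rot: [0.966, 0.258, -0.0, 0.0]
ft_force: [0.6, 0.8, -0.0]
grip_width: 0.0867
```

```bash
python3 -c "
from h import *
mv([.54,.275,.2],0)"
```

```text
t 0.82 pos [0.3692 0.4196 0.2082] F [ 0.6  0.8 -0. ] M [-0.04 -0.08  0.  ] w 0.0867
yaw 29.88 down [-0.001 -0.    -1.   ]
offset cm [ 7.61 21.04  0.82] rot [ 0.   0.  29.9]
```

{"op": "drive_tool", "data": {"plan": [{"offset": [1.2, 3.2, 0.2], "delta_rot": [0, 0, 5], "jaw": 8.7}, {"offset": [2.4, 6.5, 0.4], "delta_rot": [0, 0, 10], "jaw": 8.7}, {"offset": [3.6, 10, 0.6], "delta_rot": [0, 0, 15], "jaw": 8.7}, {"offset": [4.8, 13.5, 0.8], "delta_rot": [0, 0, 20], "jaw": 8.7}, {"offset": [6, 17, 0.8], "delta_rot": [0, 0, 25], "jaw": 8.7}, {"offset": [7.6, 21, 0.8], "delta_rot": [0, 0, 29.9], "jaw": 8.7}, {"offset": [7.6, 21, 0.8], "delta_rot": [0, 0, 29.9], "jaw": 8.7}, {"offset": [7.6, 21, 0.8], "delta_rot": [0, 0, 29.9], "jaw": 8.7}]}}

```text
time: 1.48
position: [0.5416, 0.2756, 0.2001]
tool_rot: [1.0, 0.0, 0.0, -0.0]
ft_force: [-0.0, 0.1, -1.1]
grip_width: 0.0873
```

```bash
python3 -c "
from h import *
mv([.54,.275,.1],0)
im=camera('wrist');cv2.imwrite('pics/w1.png',im[:,:,::-1])"
```

```text
t 1.48 pos [0.5416 0.2756 0.2001] F [-0.   0.1 -1.1] M [-0.08  0.09  0.01] w 0.0873
yaw 0.03 down [ 0.  0. -1.]
offset cm [-0.17  0.06 10.01] rot [-0. -0.  0.]
```

View pics/w1.png

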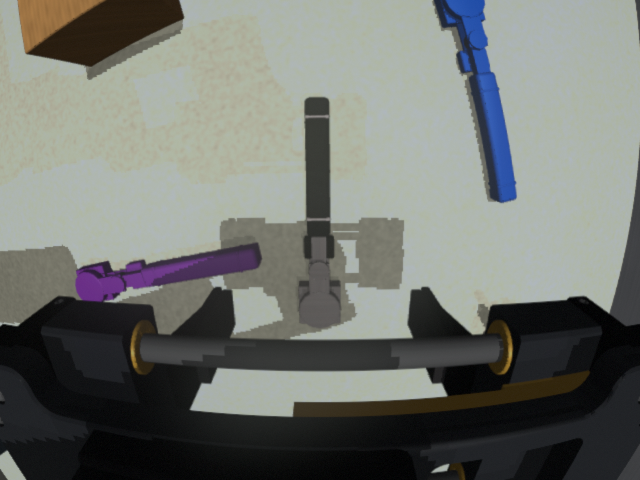

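```bash
python3 - <<'E'
from h import *
o=get_obs();p,q=o["position"],o["tool_rot"]
for nm,u,v,z in[("cap",320,307,.03),("end",317,97,.02),("gripL",306.5,200,.028),("gripR",329,200,.028),("L2",305.5,125,.028),("R2",328.5,125,.028),("hb",318.5,220,.028),("headL",300,300,.018),("headR",341,300,.018),("purend",260,243,.02)]:
    print(nm,wonz(u,v,z,p,q).round(4))
E
python3 -c "
import cv2;a=cv2.imread('pics/w1.png');cv2.imwrite('pics/w1z.png',cv2.resize(a[85:345,250:390],None,fx=2.3*1,fy=2.3,interpolation=cv2.INTER_CUBIC))"
```

```text
cap [0.5401 0.1927 0.03  ]
end [0.5369 0.3933 0.02  ]
gripL [0.5276 0.2992 0.028 ]
gripR [0.548  0.2993 0.028 ]
L2 [0.5269 0.3672 0.028 ]
R2 [0.5472 0.3672 0.028 ]
hb [0.5385 0.2805 0.028 ]
headL [0.5197 0.1945 0.018 ]
headR [0.5616 0.1947 0.018 ]
purend [0.4818 0.2558 0.02  ]
```

View pics/w1z.png

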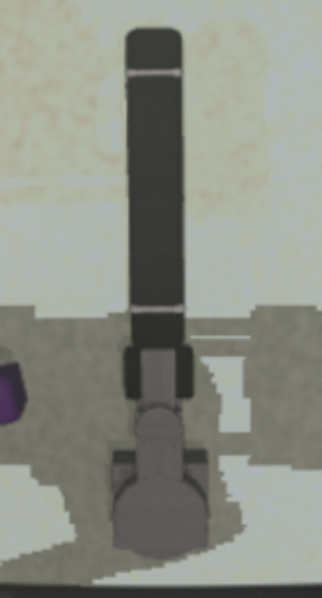

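{"op": "drive_tool", "data": {"plan": [{"offset": [-0.29, -0.24, 3], "delta_rot": [0, 0, -0.8], "jaw": 4.5}, {"offset": [-0.29, -0.24, 6], "delta_rot": [0, 0, -0.8], "jaw": 4.5}, {"offset": [-0.29, -0.24, 9], "delta_rot": [0, 0, -0.8], "jaw": 4.5}, {"offset": [-0.29, -0.24, 11], "delta_rot": [0, 0, -0.8], "jaw": 4.5}, {"offset": [-0.29, -0.24, 12.5], "delta_rot": [0, 0, -0.8], "jaw": 4.5}, {"offset": [-0.29, -0.24, 13], "delta_rot": [0, 0, -0.8], "jaw": 4.5}, {"offset": [-0.29, -0.24, 13], "delta_rot": [0, 0, -0.8], "jaw": 4.5}, {"offset": [-0.29, -0.24, 13], "delta_rot": [0, 0, -0.8], "jaw": 4.5}]}}

```text
time: 2.2
position: [0.5363, 0.2809, 0.071]
tool_rot: [1.0, 0.01, 0.0, -0.0]
ft_force: [0.8, -0.6, 1.1]
grip_width: 0.047
```

```bash
python3 -c "
from h import *
mv([.5387,.278,.0045],.8)
im=camera('wrist');cv2.imwrite('pics/w2.png',im[:,:,::-1])"
```

```text
t 2.2 pos [0.5363 0.2809 0.071 ] F [ 0.8 -0.6  1.1] M [-0.1   0.07 -0.03] w 0.047
yaw 1.14 down [ 0.  0. -1.]
offset cm [0.24 0.29 6.65] rot [-0.  -0.   0.3]
```

View pics/w2.png

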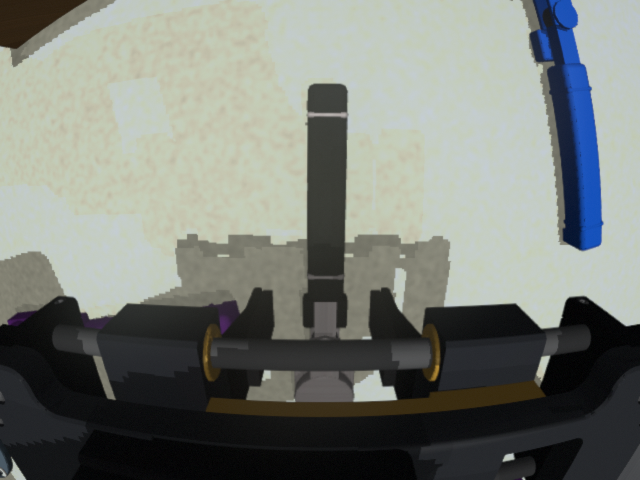

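The wrist view shows the grip centred near u=327, between the fingers at about u=262 and 385. The purple end is left of the left finger. I'll refine the grasp position from this.

```bash
python3 - <<'E'
from h import *
o=get_obs();p,q=o["position"],o["tool_rot"]
for nm,u,v,z in[("end",327,84,.02),("c1",327,125,.028),("c2",326,260,.028),("band",326,277,.028),("band2",328,115,.028),("footfar",324,293,.02),("pur",238,303,.02)]:
    print(nm,wonz(u,v,z,p,q).round(4))
E
```

```text
end [0.5394 0.392  0.02  ]
c1 [0.5397 0.3681 0.028 ]
c2 [0.5409 0.2908 0.028 ]
band [0.5412 0.2801 0.028 ]
band2 [0.5401 0.3737 0.028 ]
footfar [0.5404 0.266  0.02  ]
pur [0.485  0.2572 0.02  ]
```

{"op": "drive_tool", "data": {"plan": [{"offset": [0.35, 0, 1], "delta_rot": [0, 0, 0], "jaw": 4.5}, {"offset": [0.35, 0, 3], "delta_rot": [0, 0, 0], "jaw": 4.5}, {"offset": [0.35, 0, 5], "delta_rot": [0, 0, 0], "jaw": 4.5}, {"offset": [0.35, 0, 6], "delta_rot": [0, 0, 0], "jaw": 4.5}, {"offset": [0.35, 0, 6.5], "delta_rot": [0, 0, 0], "jaw": 4.5}, {"offset": [0.35, 0, 6.5], "delta_rot": [0, 0, 0], "jaw": 4.5}, {"offset": [0.35, 0, 6.5], "delta_rot": [0, 0, 0], "jaw": 3}, {"offset": [0.35, 0, 6.5], "delta_rot": [0, 0, 0], "jaw": 2.6}], "squeeze": 15}}

```text
time: 2.92
position: [0.5411, 0.2803, 0.0065]
tool_rot: [1.0, 0.009, 0.001, -0.0]
ft_force: [1.1, 0.4, -1.0]
grip_width: 0.0382
```

{"op": "drive_tool", "data": {"plan": [{"offset": [0, 0, 0], "delta_rot": [0, 0, 0], "jaw": 1.5}, {"offset": [0, 0, 0], "delta_rot": [0, 0, 0], "jaw": 1.5}, {"offset": [0, 0, 0], "delta_rot": [0, 0, 0], "jaw": 1.5}, {"offset": [0, 0, 0], "delta_rot": [0, 0, 0], "jaw": 1.5}, {"offset": [0, 0, 0], "delta_rot": [0, 0, 0], "jaw": 1.5}, {"offset": [0, 0, 0], "delta_rot": [0, 0, 0], "jaw": 1.5}, {"offset": [0, 0, 0], "delta_rot": [0, 0, 0], "jaw": 1.5}, {"offset": [0, 0, 0], "delta_rot": [0, 0, 0], "jaw": 1.5}], "squeeze": 50}}

```text
time: 3.58
position: [0.5401, 0.2802, 0.0063]
tool_rot: [1.0, 0.009, -0.0, -0.0]
ft_force: [-1.2, 0.9, 5.8]
grip_width: 0.022
```

```bash
python3 -c "
from h import *
mv([.54,.28,.16],1)
im=camera('side');cv2.imwrite('pics/s3.png',im[:,:,::-1])"
```

```text
t 3.58 pos [0.5401 0.2802 0.0063] F [-1.2  0.9  5.8] M [-0.07  0.45 -0.28] w 0.022
yaw 1.0 down [-0.  0. -1.]
offset cm [-1.000e-02  1.000e-02 -1.537e+01] rot [-0.  0. -0.]
```

View pics/s3.png

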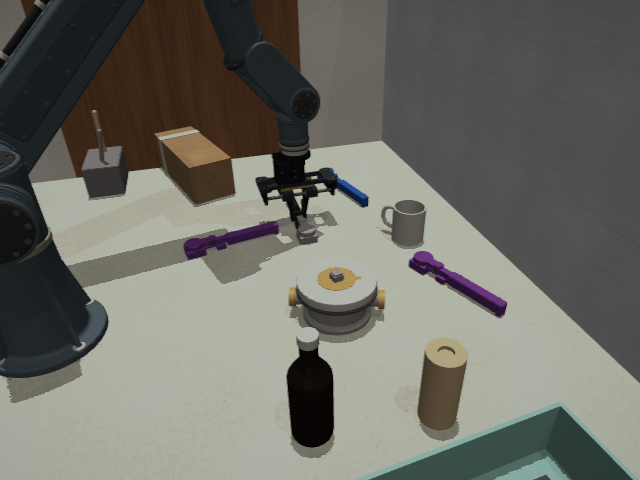

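Grip width is 22 mm, so the wrench is held. I'll lift it, then measure the bolt's quarter-turn angle by matching a model to the images.

{"op": "drive_tool", "data": {"plan": [{"offset": [0, 0, -1], "delta_rot": [0, 0, 0], "jaw": 1.5}, {"offset": [0, 0, -3], "delta_rot": [0, 0, 0], "jaw": 1.5}, {"offset": [0, 0, -6], "delta_rot": [0, 0, 0], "jaw": 1.5}, {"offset": [0, 0, -9], "delta_rot": [0, 0, 0], "jaw": 1.5}, {"offset": [0, 0, -12], "delta_rot": [0, 0, 0], "jaw": 1.5}, {"offset": [0, 0, -14], "delta_rot": [0, 0, 0], "jaw": 1.5}, {"offset": [0, 0, -15], "delta_rot": [0, 0, 0], "jaw": 1.5}, {"offset": [0, 0, -15], "delta_rot": [0, 0, 0], "jaw": 1.5}], "squeeze": 60}}

```text
time: 4.3
position: [0.5417, 0.2805, 0.158]
tool_rot: [1.0, 0.009, 0.003, -0.001]
ft_force: [0.0, 1.0, -3.8]
grip_width: 0.0215
```

```bash
python3 - <<'E'
from h import *
mv([.54,.28,.16],1)
ims={}
for n in["scene","side"]:
    im=camera(n);cv2.imwrite(f"pics/{n}4.png",im[:,:,::-1]);ims[n]=im.astype(np.uint8)
# model: projected silhouettes; score = grey mask IoU vs head silhouette
from scipy.optimize import minimize
def sil(n,x,y,zb,a,S=8):
    m=np.zeros((40*S,40*S),np.uint8);c0=C[n]
    for h,z0,z1 in((.01,0,.0115),(.0085,.0115,.0155)):
        P=[]
        for z in(z0,z1):
            for k in range(4):
                t=a+np.pi/4+k*np.pi/2;P.append(proj(n,np.array([x+h*2**.5*np.cos(t),y+h*2**.5*np.sin(t),zb+z])))
        P=((np.array(P)-c0+.5)*S)
        cv2.fillConvexPoly(m,cv2.convexHull(P.astype(np.float32)).astype(np.int32),1)
    return cv2.resize(m.astype(np.float32),(40,40),interpolation=cv2.INTER_AREA)
C={"scene":np.array([253,230]),"side":np.array([317,254])}
M={}
for n in C:
    u,v=C[n];c=ims[n][v:v+40,u:u+40].astype(int)
    sat=c.max(2)-c.min(2);br=c.sum(2)/3
    hsv=cv2.cvtColor(c.astype(np.uint8),cv2.COLOR_RGB2HSV)
    M[n]=hsv
    np.save(f"hsv_{n}",hsv)
    g=((hsv[:,:,1]<60)).astype(np.uint8)
    # component at centre
    k,lab=cv2.connectedComponents(g,connectivity=4);l=lab[19,20];M[n]=(lab==l).astype(np.float32);print(n,M[n].sum(),l)
vis=np.hstack([np.hstack([cv2.resize(ims[n][C[n][1]:C[n][1]+40,C[n][0]:C[n][0]+40,::-1],(400,400),interpolation=0)]) for n in C])
vm=np.hstack([cv2.resize((M[n]*255).astype(np.uint8),(400,400),interpolation=0) for n in C])
cv2.imwrite("pics/b4.png",vis);cv2.imwrite("pics/b4m.png",vm)
for ad in range(0,90,5):
    f=lambda p:sum(((sil(n,p[0]+.01*0,p[1],.08,np.radians(ad))-M[n])**2).sum() if 0 else ((sil(n,p[2*i],p[2*i+1],.08,np.radians(ad))-M[n])**2).sum() for i,n in enumerate(C))
    r=minimize(f,[.534,-.09,.534,-.09],method="Nelder-Mead",options=dict(initial_simplex=np.array([.534,-.09]*2)+np.vstack([np.zeros(4),.004*np.eye(4)]),maxfev=120))
    print(ad,r.x.round(4),round(r.fun,1),[round(((sil(n,r.x[2*i],r.x[2*i+1],.08,np.radians(ad))-M[n])**2).sum(),1) for i,n in enumerate(C)])
E
```

```text
t 4.3 pos [0.5417 0.2805 0.158 ] F [ 0.   1.  -3.8] M [0.08 0.05 0.01] w 0.0215
yaw 1.07 down [ 0.005  0.001 -1.   ]
offset cm [-0.17  0.04 -0.2 ] rot [-0.1 -0.3  0.1]
scene 82.0 2
side 130.0 2
0 [ 0.5324 -0.0908  0.5326 -0.0906] 28.3 [np.float32(12.3), np.float32(16.0)]Traceback (most recent call last):
  File "<stdin>", line 34, in <module>
    res = _minimize_neldermead(fun, x0, args, callback, bounds=bounds,
                               **options)
    fxe = func(xe)
    fx = function(np.copy(x), *(wrapper_args + args))
  File "<stdin>", line 33, in <lambda>
  File "<stdin>", line 33, in <genexpr>
  File "<stdin>", line 14, in sil
  File "h.py", line 13, in proj
    c=calibration(n);P=np.linalg.inv(c["pose"]);x=P[:3,:3]@p+P[:3,3];y=c["K"]@x;return y[:2]/y[2]
ValueError: time passes only in moves, steps and waits
```

View pics/b4.png

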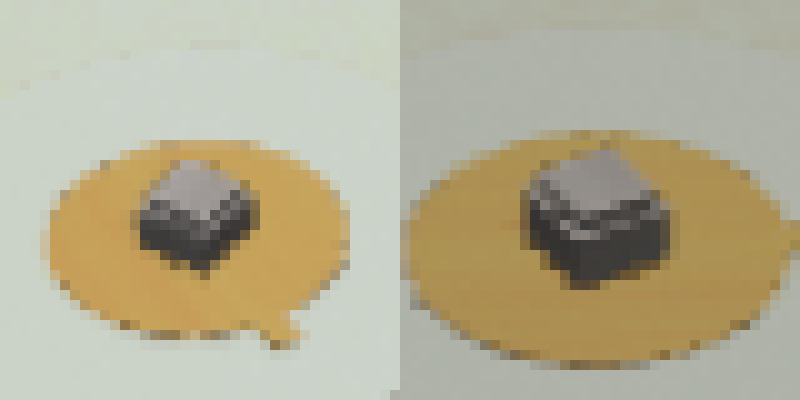

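View pics/side4.png

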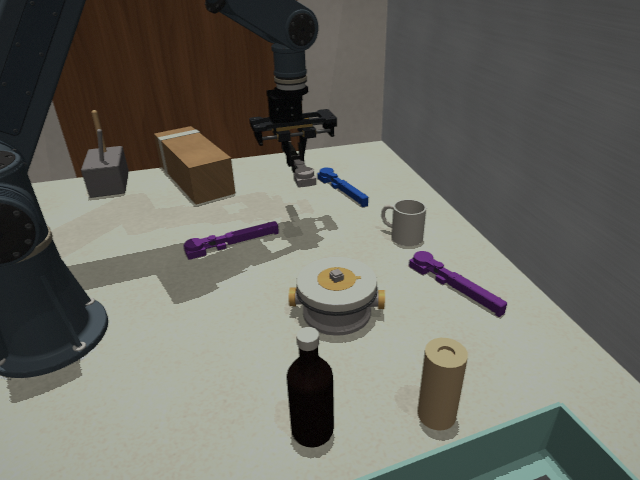

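View pics/scene4.png

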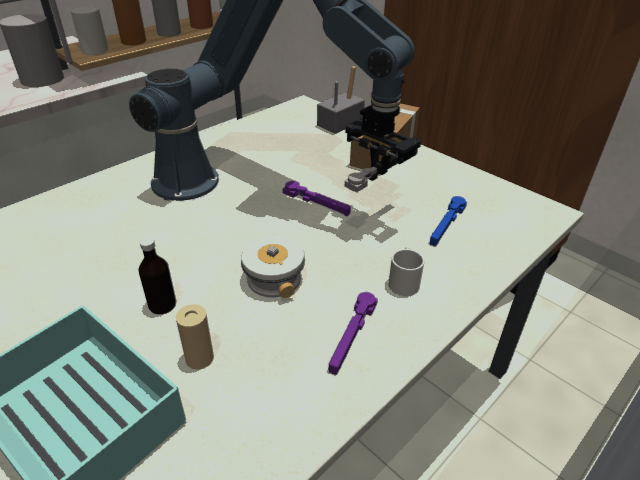

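The wrench hangs level from the gripper, and the bolt shows clearly in both crops. My script hit a limit on calibration calls, so I'll cache the calibration and rerun the fit offline.

```bash
python3 - <<'E'
from rig import *
import pickle
pickle.dump({n:calibration(n) for n in["scene","side","wrist"]},open("cal.pkl","wb"))
E
sed -i 's/^from rig import \*/from rig import get_obs,camera,hand_in\nimport pickle\n_C=pickle.load(open("\.\/cal.pkl","rb"))\ncalibration=lambda n:_C[n]/' h.py
cat > fit.py <<'E'
from h import *
from scipy.optimize import minimize
ims={n:cv2.imread(f"pics/{n}4.png")[:,:,::-1] for n in("scene","side")}
C={"scene":np.array([253,230]),"side":np.array([317,254])}
S=8
def prj(n,P):
    c=_C[n] if 0 else calibration(n);T=np.linalg.inv(c["pose"]);x=(T[:3,:3]@P.T).T+T[:3,3];y=(c["K"]@x.T).T;return y[:,:2]/y[:,2:]
def sil(n,x,y,zb,a,top=False):
    m=np.zeros((40*S,40*S),np.uint8)
    for h,z0,z1 in((.01,0,.0115),(.0085,.0115,.0155)):
        P=np.array([[x+h*2**.5*np.cos(a+np.pi/4+k*np.pi/2),y+h*2**.5*np.sin(a+np.pi/4+k*np.pi/2),zb+z] for z in(z0,z1) for k in range(4)])
        P=(prj(n,P)-C[n]+.5)*S
        if not top: cv2.fillConvexPoly(m,cv2.convexHull(P.astype(np.float32)).astype(np.int32),1)
    if top: cv2.fillConvexPoly(m,cv2.convexHull(P[4:].astype(np.float32)).astype(np.int32),1)
    return cv2.resize(m.astype(np.float32),(40,40),interpolation=cv2.INTER_AREA)
M={};T={}
for n in C:
    u,v=C[n];c=np.ascontiguousarray(ims[n][v:v+40,u:u+40]);hsv=cv2.cvtColor(c,cv2.COLOR_RGB2HSV)
    k,lab=cv2.connectedComponents((hsv[:,:,1]<75).astype(np.uint8),connectivity=4);M[n]=(lab==lab[19,20]).astype(np.float32)
    T[n]=M[n]*(hsv[:,:,2]>115)
    print(n,M[n].sum(),T[n].sum())
for i,n in enumerate(C):
  out=[]
  for ad in range(0,90,5):
    a=np.radians(ad)
    f=lambda p:((sil(n,p[0],p[1],.08,a)-M[n])**2).sum()+((sil(n,p[0],p[1],.08,a,True)-T[n])**2).sum()
    r=min((minimize(f,s,method="Nelder-Mead",options=dict(initial_simplex=np.array(s)+np.array([[0,0],[.004,0],[0,.004]]),maxfev=60)) for s in([.534,-.09],[.536,-.092])),key=lambda r:r.fun)
    out.append((round(float(r.fun),1),ad,r.x.round(4).tolist()))
  print(n);[print(o) for o in out]
E
python3 fit.py
```

```text
scene 85.0 36.0
side 135.0 51.0
scene
(17.5, 0, [0.5332, -0.091])
(16.3, 5, [0.5329, -0.0912])
(14.9, 10, [0.5327, -0.0909])
(14.8, 15, [0.5327, -0.0907])
(15.6, 20, [0.5329, -0.0913])
(17.1, 25, [0.5326, -0.0912])
(19.7, 30, [0.5322, -0.0909])
(22.0, 35, [0.5321, -0.0909])
(24.6, 40, [0.5323, -0.0911])
(27.7, 45, [0.5332, -0.0906])
(30.5, 50, [0.5336, -0.0909])
(31.3, 55, [0.5329, -0.0911])
(30.0, 60, [0.5317, -0.0906])
(28.9, 65, [0.5323, -0.09])
(26.4, 70, [0.533, -0.0905])
(24.2, 75, [0.533, -0.0906])
(21.4, 80, [0.5327, -0.0909])
(19.3, 85, [0.533, -0.091])
side
(30.2, 0, [0.5326, -0.091])
(27.9, 5, [0.5323, -0.0914])
(27.7, 10, [0.5326, -0.0911])
(29.3, 15, [0.5325, -0.0911])
(31.6, 20, [0.5327, -0.0912])
(33.2, 25, [0.5327, -0.0908])
(35.2, 30, [0.5321, -0.0911])
(38.0, 35, [0.5326, -0.0909])
(39.8, 40, [0.5325, -0.0908])
(42.1, 45, [0.5328, -0.0907])
(44.8, 50, [0.5325, -0.0907])
(47.8, 55, [0.5327, -0.0908])
(48.3, 60, [0.5329, -0.0908])
(49.8, 65, [0.5319, -0.091])
(50.0, 70, [0.5312, -0.091])
(47.5, 75, [0.5325, -0.0917])
(41.6, 80, [0.5321, -0.0909])
(34.6, 85, [0.5325, -0.0909])
```

The fits give the bolt at (0.5327, -0.0910) with yaw about 11°, and the two cameras agree. Next, check where the head sits in the gripper and whether it droops.

```bash
python3 - <<'E'
from h import *
a=cv2.imread("pics/scene4.png");b=cv2.imread("pics/side4.png")
c=lambda im,x,y:cv2.resize(im[y:y+50,x:x+50],(400,400),interpolation=cv2.INTER_CUBIC)
A=c(a,335,150);B=c(b,280,150)
cv2.imwrite("pics/z4.png",np.hstack([A,B]))
for n,x,y in(("scene",335,150),("side",280,150)):
    print(n,(proj(n,np.array([.5433,.1885,.182]))-[x,y])*8)
E
```

```text
scene [175.28239592 203.26826928]
side [196.28395239 145.17767022]
```

View pics/z4.png

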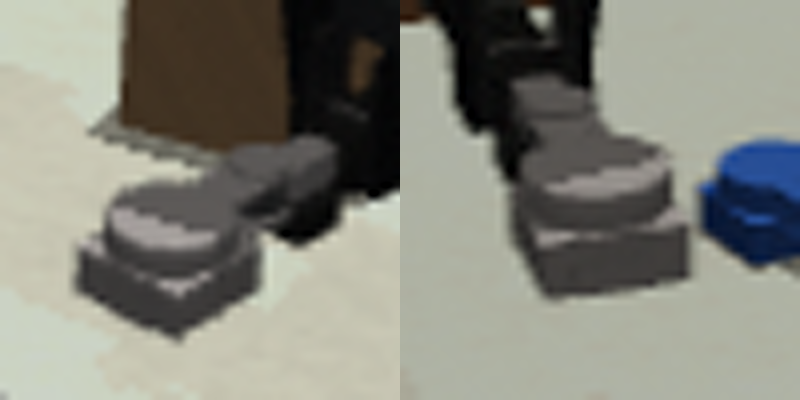

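```bash
python3 - <<'E'
from h import *
print(tri((356.5,177.3),(304.6,171)), tri((352.6,223.8),(306,229.4)))
E
```

```text
(array([0.54285644, 0.18786674, 0.17593725]), np.float64(0.0008970836359721996)) (array([0.53995656, 0.1881419 , 0.02578256]), np.float64(0.0016004852666485461))
```

```bash
python3 -c "
from h import *
mv([.515,0,.14],11)"
```

```text
t 4.4 pos [0.5394 0.2797 0.1546] F [-0.9  0.4 -4.2] M [ 0.14  0.07 -0.02] w 0.0215
yaw 1.05 down [-0.002 -0.001 -1.   ]
offset cm [-2.95 27.92  1.48] rot [ 0.   0.1 -9.9]
```

{"op": "drive_tool", "data": {"plan": [{"offset": [-0.2, 1.5, 0], "delta_rot": [0, 0, -0.5], "jaw": 1.5}, {"offset": [-0.5, 4.5, 0], "delta_rot": [0, 0, -1.5], "jaw": 1.5}, {"offset": [-0.8, 8, 0], "delta_rot": [0, 0, -3], "jaw": 1.5}, {"offset": [-1.2, 11.5, 0], "delta_rot": [0, 0, -4], "jaw": 1.5}, {"offset": [-1.6, 15, 0], "delta_rot": [0, 0, -5], "jaw": 1.5}, {"offset": [-2, 18.5, 0], "delta_rot": [0, 0, -6.5], "jaw": 1.5}, {"offset": [-2.3, 22, 0], "delta_rot": [0, 0, -8], "jaw": 1.5}, {"offset": [-2.6, 24.5, 0], "delta_rot": [0, 0, -9], "jaw": 1.5}]}}

```text
time: 5.07
position: [0.5168, 0.0321, 0.1533]
tool_rot: [0.996, 0.088, -0.002, -0.0]
ft_force: [1.3, 0.0, -2.8]
grip_width: 0.0221
```

{"op": "drive_tool", "data": {"plan": [{"offset": [-0.1, 1.2, 0.3], "delta_rot": [0, 0, -0.5], "jaw": 1.5}, {"offset": [-0.2, 2.2, 0.7], "delta_rot": [0, 0, -1], "jaw": 1.5}, {"offset": [-0.3, 3, 1], "delta_rot": [0, 0, -1], "jaw": 1.5}, {"offset": [-0.3, 3.4, 1.2], "delta_rot": [0, 0, -1], "jaw": 1.5}, {"offset": [-0.3, 3.4, 1.2], "delta_rot": [0, 0, -1], "jaw": 1.5}, {"offset": [-0.3, 3.4, 1.2], "delta_rot": [0, 0, -1], "jaw": 1.5}, {"offset": [-0.3, 3.4, 1.2], "delta_rot": [0, 0, -1], "jaw": 1.5}, {"offset": [-0.3, 3.4, 1.2], "delta_rot": [0, 0, -1], "jaw": 1.5}]}}

```text
time: 5.73
position: [0.5216, 0.0013, 0.1436]
tool_rot: [0.995, 0.097, -0.0, -0.0]
ft_force: [-0.2, -1.4, -3.8]
grip_width: 0.0215
```

```bash
python3 - <<'E'
from h import *
mv([.515,0,.14],11)
a=camera("scene")[:,:,::-1];b=camera("side")[:,:,::-1]
mv([.515,0,.14],11)
cv2.imwrite("pics/scene5.png",a);cv2.imwrite("pics/side5.png",b)
c=lambda im,x,y:cv2.resize(im[y:y+60,x:x+60],(400,400),interpolation=cv2.INTER_CUBIC)
cv2.imwrite("pics/z5.png",np.hstack([c(a,240,200),c(b,305,220)]))
E
```

```text
t 5.73 pos [0.5216 0.0013 0.1436] F [-0.2 -1.4 -3.8] M [0.07 0.08 0.01] w 0.0215
yaw 11.11 down [-0.  0. -1.]
offset cm [-0.68  0.    0.36] rot [-0.   0.   0.1]
t 5.83 pos [0.5217 0.0012 0.1437] F [ 0.8  0.  -4.3] M [ 0.06  0.1  -0.05] w 0.0213
yaw 11.1 down [ 0.  0. -1.]
offset cm [-0.69 -0.01  0.37] rot [ 0.  -0.   0.1]
```

View pics/z5.png

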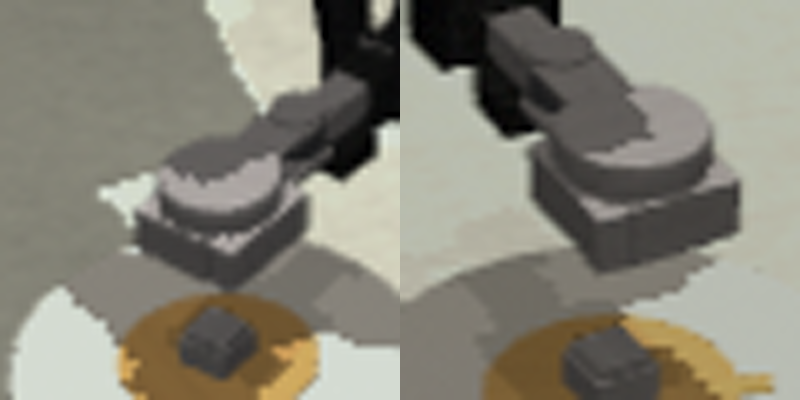

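View pics/side5.png

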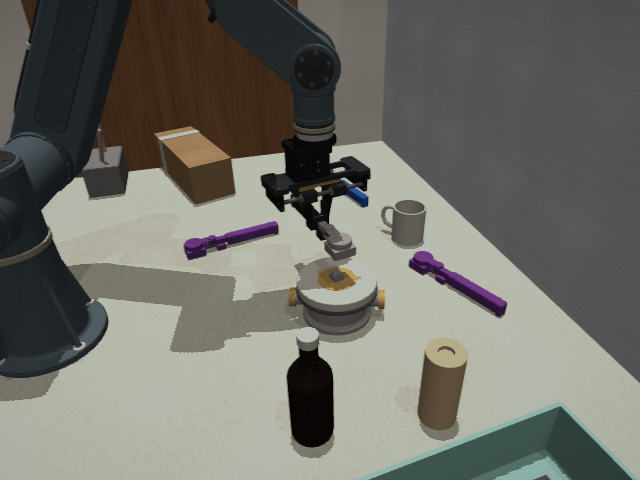

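```bash
cat > fitw.py <<'E'
from h import *
from scipy.optimize import least_squares
def fit(obs,x0,yaw0,fixz=None):
    # obs list (cam,kind,angleidx deg rel, z, (u,v))
    def pt(p,o):
        x,y,z,a=p
        if o[1]=="cap": return np.array([x,y,z+.03])
        t=a+np.radians(o[2]);r=.0215*2**.5;return np.array([x+r*np.cos(t),y+r*np.sin(t),z+o[3]])
    f=lambda p:np.concatenate([proj(o[0],pt(p,o))-o[4] for o in obs])
    r=least_squares(f,[*x0,np.radians(yaw0)],x_scale=[.01,.01,.01,.1]);return r.x,r.fun.reshape(-1,2)
E
python3 - <<'E'
from fitw import *
s=400/60
S=lambda u,v:(240+u/s-.5,200+v/s-.5);D=lambda u,v:(305+(u-400)/s-.5,220+v/s-.5)
sc=[("scene","c",135,.0,S(141,250)),("scene","c",-135,0,S(228,288)),("scene","c",-45,0,S(306,230)),("scene","c",135,.018,S(136,208)),("scene","cap",0,0,S(221,178))]
sd=[("side","c",135,0,D(605,272)),("side","c",-135,0,D(740,232)),("side","c",-135,.018,D(740,182)),("side","c",135,.018,D(600,215)),("side","c",45,.018,D(532,146)),("side","cap",0,0,D(630,128))]
for obs in(sc+sd,sc,sd):
    p,r=fit(obs,[.533,-.09,.137],101);print(p[:3].round(4),np.degrees(p[3]).round(1),r.round(1).tolist())
E
```

```text
[ 0.5391 -0.0908  0.137 ] 100.7 [[-0.8, -0.1], [0.9, 1.0], [0.9, 0.2], [-0.5, -0.1], [-0.1, -1.1], [-0.8, 0.9], [0.5, 0.5], [0.7, -0.5], [-0.1, 0.8], [-0.9, -0.6], [0.6, -0.9]]
[ 0.4818 -0.0454  0.0801] 99.7 [[-0.1, -0.4], [0.4, 0.4], [-0.3, 0.3], [0.3, 0.1], [-0.3, -0.4]]
[ 0.552  -0.0487  0.1084] 101.0 [[-0.4, 0.2], [-0.4, 0.1], [-0.2, -0.4], [0.3, 0.6], [0.0, -0.1], [0.6, -0.3]]
```

{"op": "drive_tool", "data": {"plan": [{"offset": [-0.3, 0, 0], "delta_rot": [0, 0, 0], "jaw": 1.5}, {"offset": [-0.64, -0.07, 0.5], "delta_rot": [0, 0, 0], "jaw": 1.5}, {"offset": [-0.64, -0.07, 1.5], "delta_rot": [0, 0, 0], "jaw": 1.5}, {"offset": [-0.64, -0.07, 2.5], "delta_rot": [0, 0, 0], "jaw": 1.5}, {"offset": [-0.64, -0.07, 3], "delta_rot": [0, 0, 0], "jaw": 1.5}, {"offset": [-0.64, -0.07, 3.2], "delta_rot": [0, 0, 0], "jaw": 1.5}, {"offset": [-0.64, -0.07, 3.2], "delta_rot": [0, 0, 0], "jaw": 1.5}, {"offset": [-0.64, -0.07, 3.2], "delta_rot": [0, 0, 0], "jaw": 1.5}]}}

```text
time: 6.5
position: [0.5154, -0.0, 0.1112]
tool_rot: [0.995, 0.096, -0.0, -0.0]
ft_force: [0.6, -0.3, -3.1]
grip_width: 0.0219
```

```bash
python3 - <<'E'
from h import *
mv([.5153,.0005,.107],11)
a=camera("scene")[:,:,::-1];b=camera("side")[:,:,::-1]
mv([.5153,.0005,.107],11)
cv2.imwrite("pics/scene6.png",a);cv2.imwrite("pics/side6.png",b)
c=lambda im,x,y:cv2.resize(im[y:y+60,x:x+60],(400,400),interpolation=cv2.INTER_CUBIC)
cv2.imwrite("pics/z6.png",np.hstack([c(a,240,210),c(b,305,235)]))
E
```

```text
t 6.5 pos [ 0.5154 -0.      0.1112] F [ 0.6 -0.3 -3.1] M [0.08 0.03 0.03] w 0.0219
yaw 11.04 down [-0.  0. -1.]
offset cm [ 0.   -0.05  0.42] rot [-0.  0.  0.]
t 6.6 pos [ 5.157e-01 -1.000e-04  1.117e-01] F [ 0.3  0.3 -3.3] M [0.12 0.04 0.05] w 0.0211
yaw 11.05 down [ 0.001 -0.    -1.   ]
offset cm [-0.03 -0.06  0.47] rot [ 0. -0.  0.]
```

View pics/z6.png

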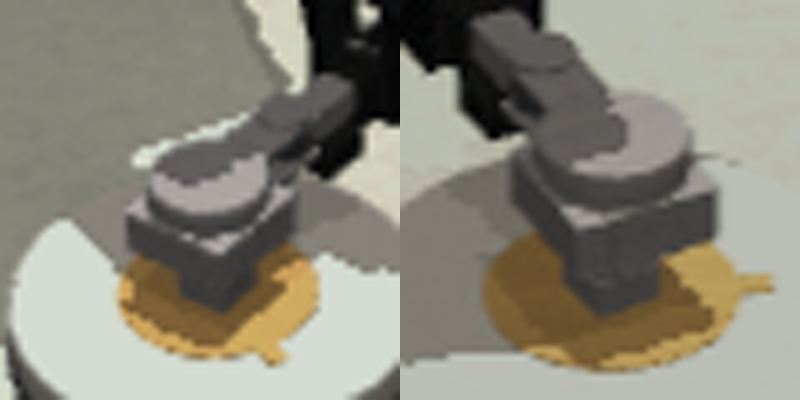

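```bash
python3 - <<'E'
from fitw import *
s=400/60
S=lambda u,v:(240+u/s-.5,210+v/s-.5);D=lambda u,v:(305+(u-400)/s-.5,235+v/s-.5)
sc=[("scene","c",135,.0,S(130,245)),("scene","c",135,.018,S(127,208)),("scene","c",-45,.018,S(299,188)),("scene","c",-45,0,S(297,225)),("scene","c",-135,.018,S(217,253)),("scene","cap",0,0,S(210,178))]
sd=[("side","c",135,0,D(577,262)),("side","c",-135,0,D(717,232)),("side","c",-135,.018,D(719,185)),("side","c",135,.018,D(577,215)),("side","c",45,.018,D(510,150)),("side","cap",0,0,D(611,130))]
for obs in(sc+sd,):
    p,r=fit(obs,[.533,-.09,.105],101);print(p[:3].round(4),np.degrees(p[3]).round(1),r.round(1).tolist())
# predicted pixels if head were exactly over bolt
E
```

```text
[ 0.533  -0.0914  0.1061] 99.6 [[-0.3, -0.2], [-0.3, -0.7], [0.1, -0.1], [0.6, 0.4], [0.6, -0.4], [0.2, -1.4], [0.0, 2.5], [0.5, 0.6], [0.3, -0.5], [-0.1, 1.2], [-0.3, -1.3], [0.3, -0.8]]
```

{"op": "drive_tool", "data": {"plan": [{"offset": [0, -0.04, 0.3], "delta_rot": [0, 0, 0], "jaw": 1.5}, {"offset": [0, -0.04, 0.6], "delta_rot": [0, 0, 0], "jaw": 1.5}, {"offset": [0, -0.04, 0.9], "delta_rot": [0, 0, 0], "jaw": 1.5}, {"offset": [0, -0.04, 1.1], "delta_rot": [0, 0, 0], "jaw": 1.5}, {"offset": [0, -0.04, 1.3], "delta_rot": [0, 0, 0], "jaw": 1.5}, {"offset": [0, -0.04, 1.4], "delta_rot": [0, 0, 0], "jaw": 1.5}, {"offset": [0, -0.04, 1.4], "delta_rot": [0, 0, 0], "jaw": 1.5}, {"offset": [0, -0.04, 1.4], "delta_rot": [0, 0, 0], "jaw": 1.5}]}}

```text
time: 7.27
position: [0.5152, 0.0004, 0.0975]
tool_rot: [0.995, 0.096, -0.0, -0.0]
ft_force: [-0.0, -0.1, -3.5]
grip_width: 0.0216
```

```bash
python3 - <<'E'
from h import *
mv([.5153,.0005,.087],11)
E
```

```text
t 7.27 pos [5.152e-01 4.000e-04 9.750e-02] F [-0.  -0.1 -3.5] M [ 0.06  0.03 -0.01] w 0.0216
yaw 11.05 down [-0.  0. -1.]
offset cm [ 0.01 -0.01  1.05] rot [-0.  0.  0.]
```

Contact-free so far, with the socket mouth past the lead-in step. I'll keep going down gently.

{"op": "drive_tool", "data": {"plan": [{"offset": [0, 0, 0.2], "delta_rot": [0, 0, 0], "jaw": 1.5}, {"offset": [0, 0, 0.35], "delta_rot": [0, 0, 0], "jaw": 1.5}, {"offset": [0, 0, 0.5], "delta_rot": [0, 0, 0], "jaw": 1.5}, {"offset": [0, 0, 0.65], "delta_rot": [0, 0, 0], "jaw": 1.5}, {"offset": [0, 0, 0.8], "delta_rot": [0, 0, 0], "jaw": 1.5}, {"offset": [0, 0, 0.8], "delta_rot": [0, 0, 0], "jaw": 1.5}, {"offset": [0, 0, 0.8], "delta_rot": [0, 0, 0], "jaw": 1.5}, {"offset": [0, 0, 0.8], "delta_rot": [0, 0, 0], "jaw": 1.5}]}}

```text
time: 7.93
position: [0.5152, 0.0004, 0.0895]
tool_rot: [0.995, 0.096, -0.0, -0.0]
ft_force: [-0.5, -0.0, -3.1]
grip_width: 0.0213
```

```bash
python3 - <<'E'
from h import *
mv([.5153,.0005,.087],11)
a=camera("scene")[:,:,::-1];b=camera("side")[:,:,::-1]
cv2.imwrite("pics/scene7.png",a);cv2.imwrite("pics/side7.png",b)
c=lambda im,x,y:cv2.resize(im[y:y+60,x:x+60],(400,400),interpolation=cv2.INTER_CUBIC)
cv2.imwrite("pics/z7.png",np.hstack([c(a,240,210),c(b,305,235)]))
E
```

```text
t 7.93 pos [5.152e-01 4.000e-04 8.950e-02] F [-0.5 -0.  -3.1] M [ 0.12  0.08 -0.04] w 0.0213
yaw 11.05 down [-0.  0. -1.]
offset cm [ 0.01 -0.01  0.25] rot [-0.  0.  0.]
```

View pics/z7.png

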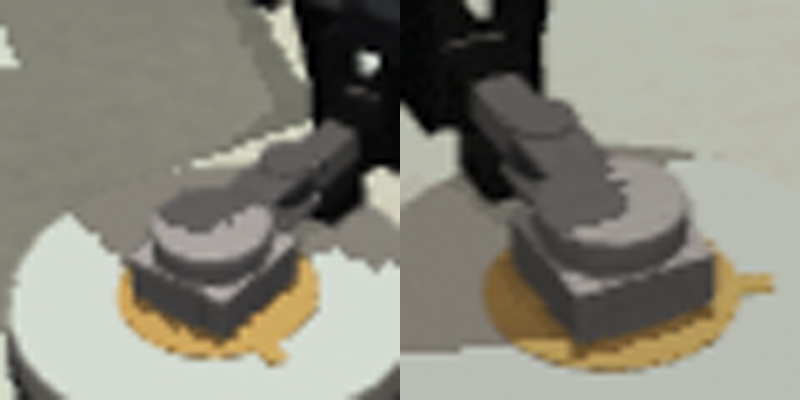

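The socket is over the bolt with a gap of only 2–3 mm. I'll close the gap and release.

{"op": "drive_tool", "data": {"plan": [{"offset": [0, 0, 0.1], "delta_rot": [0, 0, 0], "jaw": 1.5}, {"offset": [0, 0, 0.2], "delta_rot": [0, 0, 0], "jaw": 1.5}, {"offset": [0, 0, 0.25], "delta_rot": [0, 0, 0], "jaw": 1.5}, {"offset": [0, 0, 0.25], "delta_rot": [0, 0, 0], "jaw": 1.5}, {"offset": [0, 0, 0.25], "delta_rot": [0, 0, 0], "jaw": 1.5}, {"offset": [0, 0, 0.25], "delta_rot": [0, 0, 0], "jaw": 1.5}, {"offset": [0, 0, 0.25], "delta_rot": [0, 0, 0], "jaw": 1.5}, {"offset": [0, 0, 0.25], "delta_rot": [0, 0, 0], "jaw": 1.5}], "squeeze": 30}}

```text
time: 8.7
position: [0.5152, 0.0005, 0.0871]
tool_rot: [0.995, 0.096, -0.0, 0.0]
ft_force: [-0.6, 0.4, -3.2]
grip_width: 0.022
```

{"op": "drive_tool", "data": {"plan": [{"offset": [0, 0, 0], "delta_rot": [0, 0, 0], "jaw": 2.4}, {"offset": [0, 0, 0], "delta_rot": [0, 0, 0], "jaw": 2.8}, {"offset": [0, 0, 0], "delta_rot": [0, 0, 0], "jaw": 3.2}, {"offset": [0, 0, 0], "delta_rot": [0, 0, 0], "jaw": 3.8}, {"offset": [0, 0, 0], "delta_rot": [0, 0, 0], "jaw": 4.4}, {"offset": [0, 0, 0], "delta_rot": [0, 0, 0], "jaw": 5}, {"offset": [0, 0, 0], "delta_rot": [0, 0, 0], "jaw": 5}, {"offset": [0, 0, 0], "delta_rot": [0, 0, 0], "jaw": 5}]}}

```text
time: 9.37
position: [0.5152, 0.0004, 0.0871]
tool_rot: [0.995, 0.096, 0.0, 0.0]
ft_force: [-0.3, -0.6, 0.1]
grip_width: 0.0488
```

```bash
python3 - <<'E'
from h import *
mv([.5153,.0005,.087],11)
a=camera("scene")[:,:,::-1];b=camera("side")[:,:,::-1];w=camera("wrist")[:,:,::-1]
cv2.imwrite("pics/scene8.png",a);cv2.imwrite("pics/side8.png",b);cv2.imwrite("pics/w8.png",w)
c=lambda im,x,y:cv2.resize(im[y:y+60,x:x+60],(400,400),interpolation=cv2.INTER_CUBIC)
cv2.imwrite("pics/z8.png",np.hstack([c(a,240,210),c(b,305,235)]))
E
```

```text
t 9.37 pos [5.152e-01 4.000e-04 8.710e-02] F [-0.3 -0.6  0.1] M [-0.11 -0.03  0.02] w 0.0488
yaw 11.05 down [ 0. -0. -1.]
offset cm [ 0.01 -0.01  0.01] rot [ 0. -0.  0.]
```

View pics/z8.png

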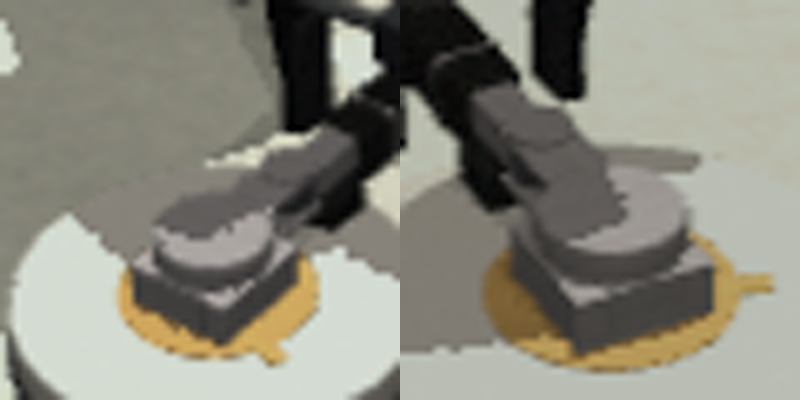

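View pics/w8.png

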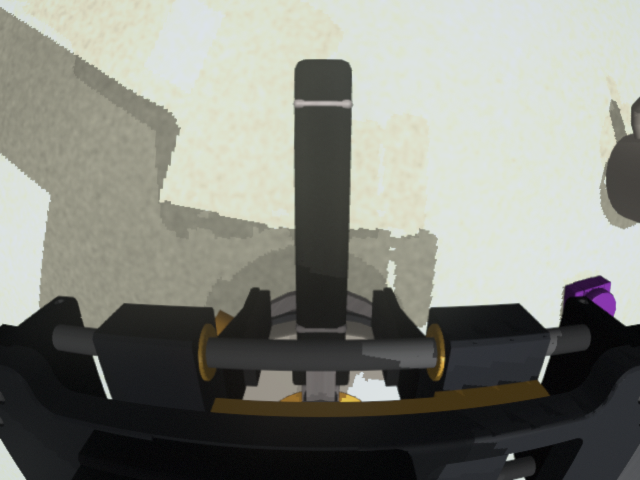

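The wrench is seated: the head is flat on the brass insert and the handle is straight between the open fingers. I'll slide outward to the 150 mm point and bring one finger up to the grip's side.

{"op": "drive_tool", "data": {"plan": [{"offset": [0, -1, 0], "delta_rot": [0, 0, 0], "jaw": 5}, {"offset": [0, -2.5, 0], "delta_rot": [0, 0, 0], "jaw": 5}, {"offset": [0, -4, 0], "delta_rot": [0, 0, 0], "jaw": 5}, {"offset": [0, -5.3, 0.2], "delta_rot": [0, 0, 0], "jaw": 5}, {"offset": [0, -5.8, 0.2], "delta_rot": [0, 0, 0], "jaw": 5}, {"offset": [0, -5.8, 0.2], "delta_rot": [0, 0, 0], "jaw": 5}, {"offset": [0.5, -5.8, 0.2], "delta_rot": [0, 0, 0], "jaw": 5}, {"offset": [1, -5.8, 0.2], "delta_rot": [0, 0, 0], "jaw": 5}]}}

```text
time: 10.18
position: [0.5146, 0.059, 0.0851]
tool_rot: [0.995, 0.096, 0.0, 0.0]
ft_force: [0.1, -1.1, 0.2]
grip_width: 0.0501
```

```bash
python3 - <<'E'
from h import *
mv([.515,.06,.085],11)
w=camera("wrist")[:,:,::-1];cv2.imwrite("pics/w9.png",w)
a=camera("scene")[:,:,::-1];cv2.imwrite("pics/scene9.png",a)
E
```

```text
t 10.18 pos [0.5146 0.059  0.0851] F [ 0.1 -1.1  0.2] M [-0.04  0.03 -0.01] w 0.0501
yaw 11.04 down [ 0. -0. -1.]
offset cm [ 0.06 -0.09  0.01] rot [ 0. -0.  0.]
```

View pics/w9.png

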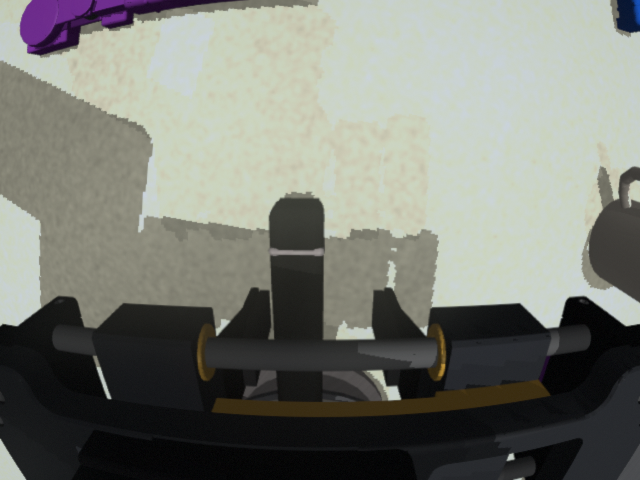

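View pics/scene9.png

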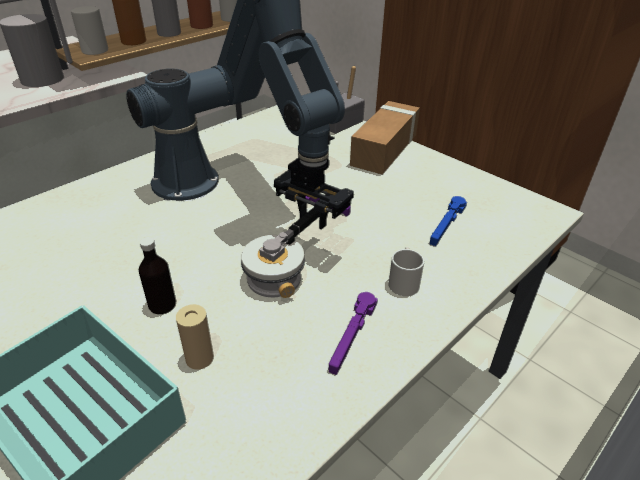

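{"op": "drive_tool", "data": {"plan": [{"offset": [0.3, 0.02, 0], "delta_rot": [0, 0, 0.5], "jaw": 5}, {"offset": [0.6, 0.05, 0], "delta_rot": [0, 0, 1.2], "jaw": 5}, {"offset": [0.9, 0.08, 0], "delta_rot": [0, 0, 2], "jaw": 5}, {"offset": [1.2, 0.12, 0], "delta_rot": [0, 0, 3], "jaw": 5}, {"offset": [1.5, 0.15, 0], "delta_rot": [0, 0, 4], "jaw": 5}, {"offset": [1.8, 0.2, 0], "delta_rot": [0, 0, 5], "jaw": 5}, {"offset": [2, 0.23, 0], "delta_rot": [0, 0, 6], "jaw": 5}, {"offset": [2, 0.23, 0], "delta_rot": [0, 0, 6], "jaw": 5}]}}

```text
time: 10.95
position: [0.5349, 0.0608, 0.0851]
tool_rot: [0.999, 0.044, 0.001, 0.0]
ft_force: [-0.2, 0.6, 0.5]
grip_width: 0.0498
```

```bash
python3 - <<'E'
from h import *
mv([.515,.06,.085],11)
w=camera("wrist")[:,:,::-1];cv2.imwrite("pics/w10.png",w)
E
```

```text
t 10.95 pos [0.5349 0.0608 0.0851] F [-0.2  0.6  0.5] M [-0.08  0.03 -0.02] w 0.0498
yaw 4.99 down [ 0.001 -0.    -1.   ]
offset cm [-1.99 -0.1   0.  ] rot [ 0.  -0.1 -6. ]
```

View pics/w10.png

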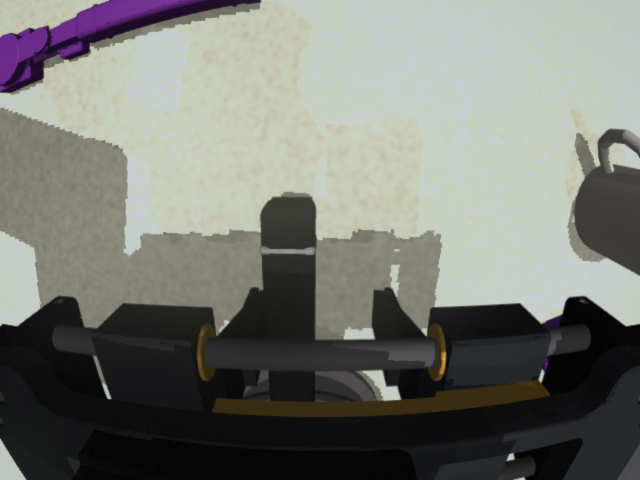

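The handle turned about 6° with the tool at low force. Continue.

{"op": "drive_tool", "data": {"plan": [{"offset": [0.2, 0.03, 0], "delta_rot": [0, 0, 0.8], "jaw": 5}, {"offset": [0.4, 0.06, 0], "delta_rot": [0, 0, 1.6], "jaw": 5}, {"offset": [0.6, 0.09, 0], "delta_rot": [0, 0, 2.4], "jaw": 5}, {"offset": [0.8, 0.12, 0], "delta_rot": [0, 0, 3.2], "jaw": 5}, {"offset": [1.0, 0.15, 0], "delta_rot": [0, 0, 4], "jaw": 5}, {"offset": [1.2, 0.18, 0], "delta_rot": [0, 0, 4.8], "jaw": 5}, {"offset": [1.4, 0.21, 0], "delta_rot": [0, 0, 5.5], "jaw": 5}, {"offset": [1.55, 0.23, 0], "delta_rot": [0, 0, 6], "jaw": 5}]}}

```text
time: 11.67
position: [0.5497, 0.0598, 0.085]
tool_rot: [1.0, -0.009, -0.0, 0.0]
ft_force: [-2.1, -1.3, 1.1]
grip_width: 0.0499
```

{"op": "drive_tool", "data": {"plan": [{"offset": [0.2, 0.03, 0], "delta_rot": [0, 0, 0.8], "jaw": 5}, {"offset": [0.4, 0.06, 0], "delta_rot": [0, 0, 1.6], "jaw": 5}, {"offset": [0.6, 0.09, 0], "delta_rot": [0, 0, 2.4], "jaw": 5}, {"offset": [0.8, 0.12, 0], "delta_rot": [0, 0, 3.2], "jaw": 5}, {"offset": [1.0, 0.15, 0], "delta_rot": [0, 0, 4], "jaw": 5}, {"offset": [1.2, 0.18, 0], "delta_rot": [0, 0, 4.8], "jaw": 5}, {"offset": [1.2, 0.18, 0], "delta_rot": [0, 0, 4.8], "jaw": 5}, {"offset": [1.2, 0.18, 0], "delta_rot": [0, 0, 4.8], "jaw": 5}]}}

```text
time: 12.33
position: [0.5624, 0.0578, 0.0851]
tool_rot: [0.999, -0.05, 0.001, 0.0]
ft_force: [-1.5, 0.1, 0.4]
grip_width: 0.0503
```

```bash
cat > look.py <<'E'
from h import *
import sys
k=sys.argv[1]
mv([.515,.06,.085],11)
w=camera("wrist")[:,:,::-1];b=camera("side")[:,:,::-1];a=camera("scene")[:,:,::-1]
for n,i in(("w",w),("side",b),("scene",a)):cv2.imwrite(f"pics/{n}{k}.png",i)
c=lambda im,x,y,ww,h,W,H:cv2.resize(im[y:y+h,x:x+ww],(W,H),interpolation=cv2.INTER_CUBIC)
cv2.imwrite(f"pics/m{k}.png",np.vstack([np.hstack([c(a,230,190,120,90,400,300),c(b,290,215,120,90,400,300)]),c(w,170,160,300,112,800,299)]))
E
python3 look.py 11
```

```text
t 12.33 pos [0.5624 0.0578 0.0851] F [-1.5  0.1  0.4] M [-0.16  0.3   0.01] w 0.0503
yaw -5.76 down [ 0.002 -0.    -1.   ]
offset cm [-4.74  0.26  0.  ] rot [  0.   -0.1 -16.8]
```

View pics/m11.png

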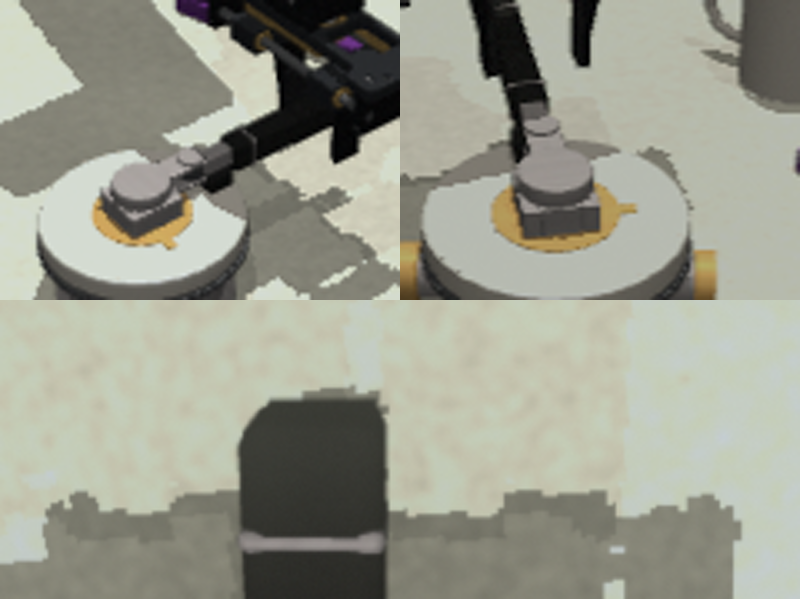

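The handle is still straight and the wrench now turns the bolt at about 1.5 N. Continue in about 5° steps, watching the force.

{"op": "drive_tool", "data": {"plan": [{"offset": [0.2, 0.03, 0], "delta_rot": [0, 0, 0.8], "jaw": 5}, {"offset": [0.4, 0.06, 0], "delta_rot": [0, 0, 1.6], "jaw": 5}, {"offset": [0.6, 0.09, 0], "delta_rot": [0, 0, 2.4], "jaw": 5}, {"offset": [0.8, 0.12, 0], "delta_rot": [0, 0, 3.2], "jaw": 5}, {"offset": [1.0, 0.15, 0], "delta_rot": [0, 0, 4], "jaw": 5}, {"offset": [1.2, 0.18, 0], "delta_rot": [0, 0, 4.8], "jaw": 5}, {"offset": [1.2, 0.18, 0], "delta_rot": [0, 0, 4.8], "jaw": 5}, {"offset": [1.2, 0.18, 0], "delta_rot": [0, 0, 4.8], "jaw": 5}]}}

```text
time: 13.15
position: [0.5741, 0.0549, 0.0851]
tool_rot: [0.996, -0.092, 0.001, -0.0]
ft_force: [-0.9, 0.5, -0.9]
grip_width: 0.05
```

{"op": "drive_tool", "data": {"plan": [{"offset": [0.2, 0.03, 0], "delta_rot": [0, 0, 0.8], "jaw": 5}, {"offset": [0.4, 0.06, 0], "delta_rot": [0, 0, 1.6], "jaw": 5}, {"offset": [0.6, 0.09, 0], "delta_rot": [0, 0, 2.4], "jaw": 5}, {"offset": [0.8, 0.12, 0], "delta_rot": [0, 0, 3.2], "jaw": 5}, {"offset": [1.0, 0.15, 0], "delta_rot": [0, 0, 4], "jaw": 5}, {"offset": [1.2, 0.18, 0], "delta_rot": [0, 0, 4.8], "jaw": 5}, {"offset": [1.2, 0.18, 0], "delta_rot": [0, 0, 4.8], "jaw": 5}, {"offset": [1.2, 0.18, 0], "delta_rot": [0, 0, 4.8], "jaw": 5}]}}

```text
time: 13.82
position: [0.5856, 0.0508, 0.0851]
tool_rot: [0.991, -0.134, 0.001, 0.0]
ft_force: [-0.8, 0.3, 0.8]
grip_width: 0.05
```

```bash
python3 look.py 12
```

```text
t 13.82 pos [0.5856 0.0508 0.0851] F [-0.8  0.3  0.8] M [0.05 0.23 0.04] w 0.05
yaw -15.36 down [ 0.002 -0.    -1.   ]
offset cm [-7.05  0.98 -0.  ] rot [  0.   -0.1 -26.4]
```

View pics/m12.png

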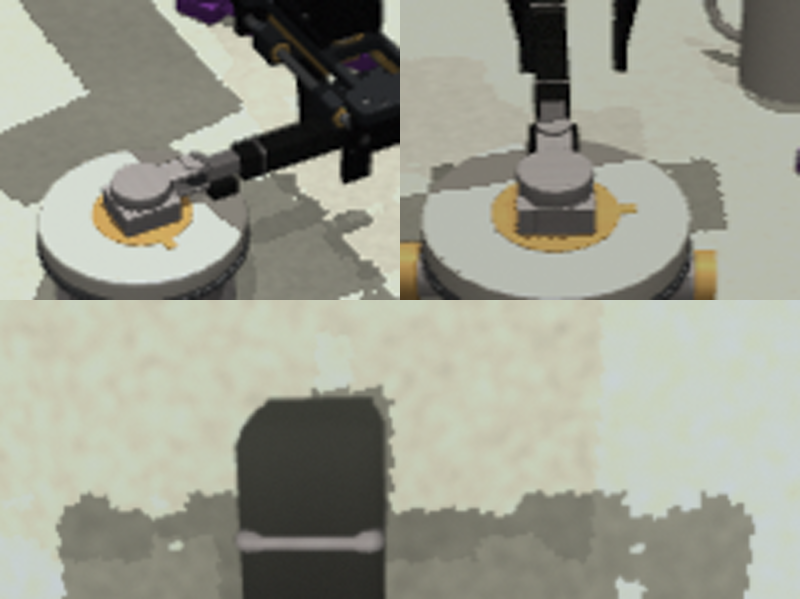

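{"op": "drive_tool", "data": {"plan": [{"offset": [0.2, 0.03, 0], "delta_rot": [0, 0, 0.8], "jaw": 5}, {"offset": [0.4, 0.06, 0], "delta_rot": [0, 0, 1.6], "jaw": 5}, {"offset": [0.6, 0.09, 0], "delta_rot": [0, 0, 2.4], "jaw": 5}, {"offset": [0.8, 0.12, 0], "delta_rot": [0, 0, 3.2], "jaw": 5}, {"offset": [1.0, 0.15, 0], "delta_rot": [0, 0, 4], "jaw": 5}, {"offset": [1.2, 0.18, 0], "delta_rot": [0, 0, 4.8], "jaw": 5}, {"offset": [1.2, 0.18, 0], "delta_rot": [0, 0, 4.8], "jaw": 5}, {"offset": [1.2, 0.18, 0], "delta_rot": [0, 0, 4.8], "jaw": 5}]}}

```text
time: 14.63
position: [0.5967, 0.0458, 0.0851]
tool_rot: [0.985, -0.175, 0.001, 0.0]
ft_force: [0.1, 0.8, 0.1]
grip_width: 0.0501
```

{"op": "drive_tool", "data": {"plan": [{"offset": [0.2, 0.03, 0], "delta_rot": [0, 0, 0.8], "jaw": 5}, {"offset": [0.4, 0.06, 0], "delta_rot": [0, 0, 1.6], "jaw": 5}, {"offset": [0.6, 0.09, 0], "delta_rot": [0, 0, 2.4], "jaw": 5}, {"offset": [0.8, 0.12, 0], "delta_rot": [0, 0, 3.2], "jaw": 5}, {"offset": [1.0, 0.15, 0], "delta_rot": [0, 0, 4], "jaw": 5}, {"offset": [1.2, 0.18, 0], "delta_rot": [0, 0, 4.8], "jaw": 5}, {"offset": [1.2, 0.18, 0], "delta_rot": [0, 0, 4.8], "jaw": 5}, {"offset": [1.2, 0.18, 0], "delta_rot": [0, 0, 4.8], "jaw": 5}]}}

```text
time: 15.3
position: [0.6072, 0.0398, 0.0851]
tool_rot: [0.976, -0.216, 0.001, 0.0]
ft_force: [-0.3, 1.2, -0.6]
grip_width: 0.05
```

```bash
python3 look.py 13
```

```text
t 15.3 pos [0.6072 0.0398 0.0851] F [-0.3  1.2 -0.6] M [0.02 0.2  0.05] w 0.05
yaw -24.94 down [ 0.001 -0.001 -1.   ]
offset cm [-9.22  2.06 -0.  ] rot [  0.   -0.1 -35.9]
```

View pics/m13.png

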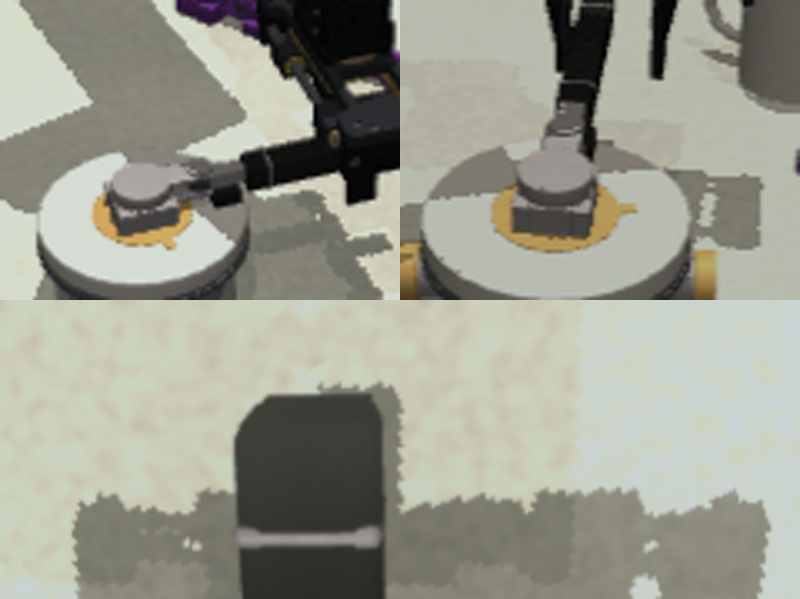

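{"op": "drive_tool", "data": {"plan": [{"offset": [0.2, 0.03, 0], "delta_rot": [0, 0, 0.8], "jaw": 5}, {"offset": [0.4, 0.06, 0], "delta_rot": [0, 0, 1.6], "jaw": 5}, {"offset": [0.6, 0.09, 0], "delta_rot": [0, 0, 2.4], "jaw": 5}, {"offset": [0.8, 0.12, 0], "delta_rot": [0, 0, 3.2], "jaw": 5}, {"offset": [1.0, 0.15, 0], "delta_rot": [0, 0, 4], "jaw": 5}, {"offset": [1.0, 0.15, 0], "delta_rot": [0, 0, 4], "jaw": 5}, {"offset": [1.0, 0.15, 0], "delta_rot": [0, 0, 4], "jaw": 5}, {"offset": [1.0, 0.15, 0], "delta_rot": [0, 0, 4], "jaw": 5}]}}

```text
time: 16.12
position: [0.6135, 0.0353, 0.0848]
tool_rot: [0.968, -0.25, -0.002, -0.0]
ft_force: [-4.1, 3.7, 1.7]
grip_width: 0.0501
```

```bash
python3 -c "
from h import *
mv([.515,.06,.085],11)"
```

```text
t 16.12 pos [0.6135 0.0353 0.0848] F [-4.1  3.7  1.7] M [0.5  0.84 0.07] w 0.0501
yaw -29.0 down [-0.003  0.001 -1.   ]
offset cm [-9.81  2.62  0.02] rot [ -0.    0.2 -40. ]
```

The force has risen to about 5.5 N, so the bolt is home. Small steps from here.

{"op": "drive_tool", "data": {"plan": [{"offset": [0.1, 0.02, 0], "delta_rot": [0, 0, 0.5], "jaw": 5}, {"offset": [0.2, 0.04, 0], "delta_rot": [0, 0, 1], "jaw": 5}, {"offset": [0.3, 0.06, 0], "delta_rot": [0, 0, 1.5], "jaw": 5}, {"offset": [0.4, 0.08, 0], "delta_rot": [0, 0, 2], "jaw": 5}, {"offset": [0.5, 0.1, 0], "delta_rot": [0, 0, 2.5], "jaw": 5}, {"offset": [0.6, 0.12, 0], "delta_rot": [0, 0, 3], "jaw": 5}, {"offset": [0.6, 0.12, 0], "delta_rot": [0, 0, 3], "jaw": 5}, {"offset": [0.6, 0.12, 0], "delta_rot": [0, 0, 3], "jaw": 5}]}}

```text
time: 16.78
position: [0.6166, 0.0325, 0.0846]
tool_rot: [0.961, -0.276, -0.004, -0.0]
ft_force: [-5.9, 5.8, 4.3]
grip_width: 0.0504
```

```bash
python3 look.py 14
```

```text
t 16.78 pos [0.6166 0.0325 0.0846] F [-5.9  5.8  4.3] M [0.95 1.21 0.05] w 0.0504
yaw -32.01 down [-0.007  0.003 -1.   ]
offset cm [-10.07   3.05   0.04] rot [ -0.1   0.4 -43. ]
```

View pics/m14.png

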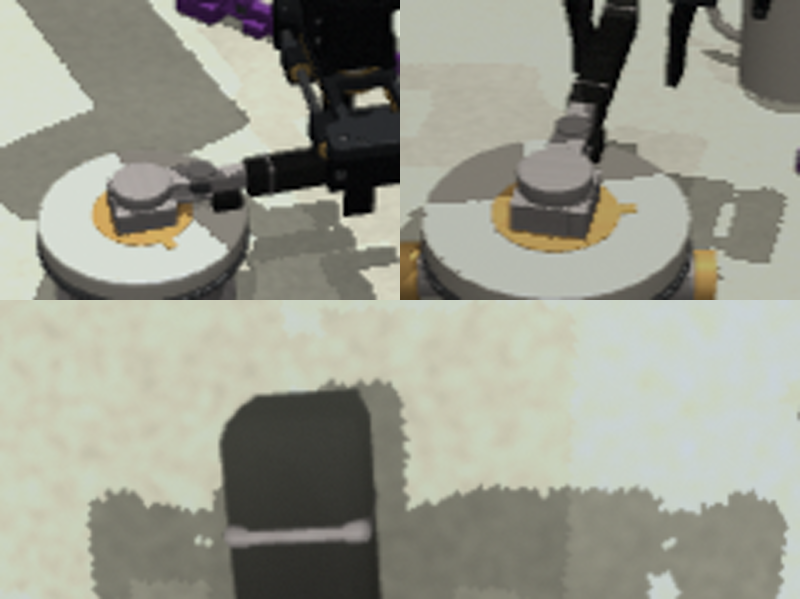

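{"op": "drive_tool", "data": {"plan": [{"offset": [0.1, 0.02, 0], "delta_rot": [0, 0, 0.2], "jaw": 5}, {"offset": [0.2, 0.04, 0], "delta_rot": [0, 0, 0.4], "jaw": 5}, {"offset": [0.3, 0.06, 0], "delta_rot": [0, 0, 0.6], "jaw": 5}, {"offset": [0.4, 0.08, 0], "delta_rot": [0, 0, 0.8], "jaw": 5}, {"offset": [0.4, 0.08, 0], "delta_rot": [0, 0, 0.8], "jaw": 5}, {"offset": [0.4, 0.08, 0], "delta_rot": [0, 0, 0.8], "jaw": 5}, {"offset": [0.4, 0.08, 0], "delta_rot": [0, 0, 0.8], "jaw": 5}, {"offset": [0.4, 0.08, 0], "delta_rot": [0, 0, 0.8], "jaw": 5}]}}

```text
time: 17.6
position: [0.6203, 0.0303, 0.0847]
tool_rot: [0.959, -0.283, -0.003, -0.001]
ft_force: [-6.2, 8.5, 3.0]
grip_width: 0.0497
```

```bash
python3 look.py 15
```

```text
t 17.6 pos [0.6203 0.0303 0.0847] F [-6.2  8.5  3. ] M [ 1.29  0.98 -0.04] w 0.0497
yaw -32.84 down [-0.005  0.004 -1.   ]
offset cm [-10.46   3.22   0.03] rot [ -0.2   0.3 -43.8]
```

View pics/m15.png

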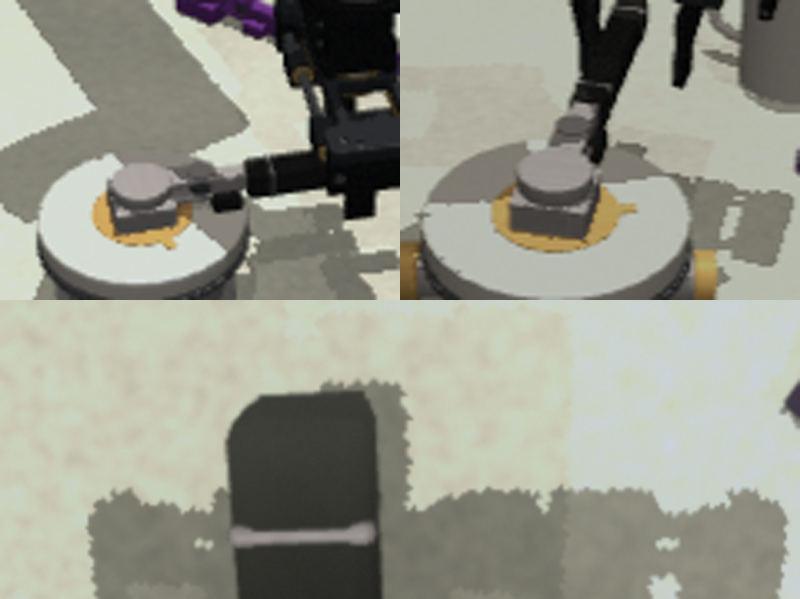

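{"op": "drive_tool", "data": {"plan": [{"offset": [0.1, 0.02, 0], "delta_rot": [0, 0, 0.3], "jaw": 5}, {"offset": [0.2, 0.04, 0], "delta_rot": [0, 0, 0.6], "jaw": 5}, {"offset": [0.3, 0.06, 0], "delta_rot": [0, 0, 1], "jaw": 5}, {"offset": [0.3, 0.06, 0], "delta_rot": [0, 0, 1], "jaw": 5}, {"offset": [0.3, 0.06, 0], "delta_rot": [0, 0, 1], "jaw": 5}, {"offset": [0.3, 0.06, 0], "delta_rot": [0, 0, 1], "jaw": 5}, {"offset": [0.3, 0.06, 0], "delta_rot": [0, 0, 1], "jaw": 5}, {"offset": [0.3, 0.06, 0], "delta_rot": [0, 0, 1], "jaw": 5}]}}

```text
time: 18.42
position: [0.624, 0.0279, 0.0848]
tool_rot: [0.957, -0.291, -0.001, -0.001]
ft_force: [-2.2, 5.8, 0.6]
grip_width: 0.05
```

```bash
python3 look.py 16
```

```text
t 18.42 pos [0.624  0.0279 0.0848] F [-2.2  5.8  0.6] M [ 1.11  0.59 -0.09] w 0.05
yaw -33.85 down [-0.002  0.003 -1.   ]
offset cm [-1.084e+01  3.400e+00  1.000e-02] rot [ -0.2   0.1 -44.9]
```

View pics/m16.png

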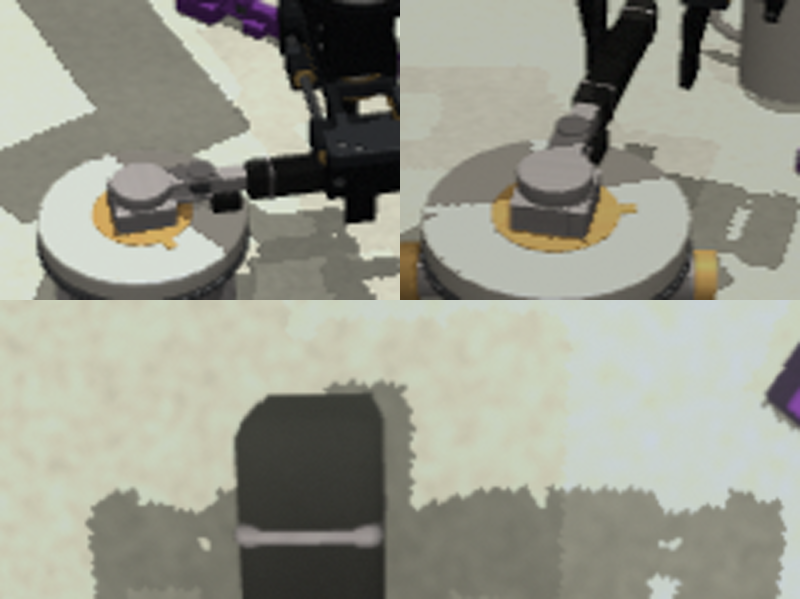

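The force fell to about 5 N and the handle is starting to fold. Keep nudging.

{"op": "drive_tool", "data": {"plan": [{"offset": [0.1, 0.02, 0], "delta_rot": [0, 0, 0.5], "jaw": 5}, {"offset": [0.2, 0.04, 0], "delta_rot": [0, 0, 1], "jaw": 5}, {"offset": [0.3, 0.06, 0], "delta_rot": [0, 0, 1.5], "jaw": 5}, {"offset": [0.4, 0.08, 0], "delta_rot": [0, 0, 2], "jaw": 5}, {"offset": [0.5, 0.1, 0], "delta_rot": [0, 0, 2.5], "jaw": 5}, {"offset": [0.5, 0.1, 0], "delta_rot": [0, 0, 2.5], "jaw": 5}, {"offset": [0.5, 0.1, 0], "delta_rot": [0, 0, 2.5], "jaw": 5}, {"offset": [0.5, 0.1, 0], "delta_rot": [0, 0, 2.5], "jaw": 5}]}}

```text
time: 19.23
position: [0.6294, 0.0213, 0.0853]
tool_rot: [0.95, -0.311, 0.001, 0.0]
ft_force: [0.2, -0.2, -0.6]
grip_width: 0.0501
```

```bash
python3 look.py 17
```

```text
t 19.23 pos [0.6294 0.0213 0.0853] F [ 0.2 -0.2 -0.6] M [-0.05  0.12  0.07] w 0.0501
yaw -36.26 down [ 0.002 -0.001 -1.   ]
offset cm [-1.152e+01  3.640e+00  1.000e-02] rot [  0.   -0.1 -47.3]
```

View pics/m17.png

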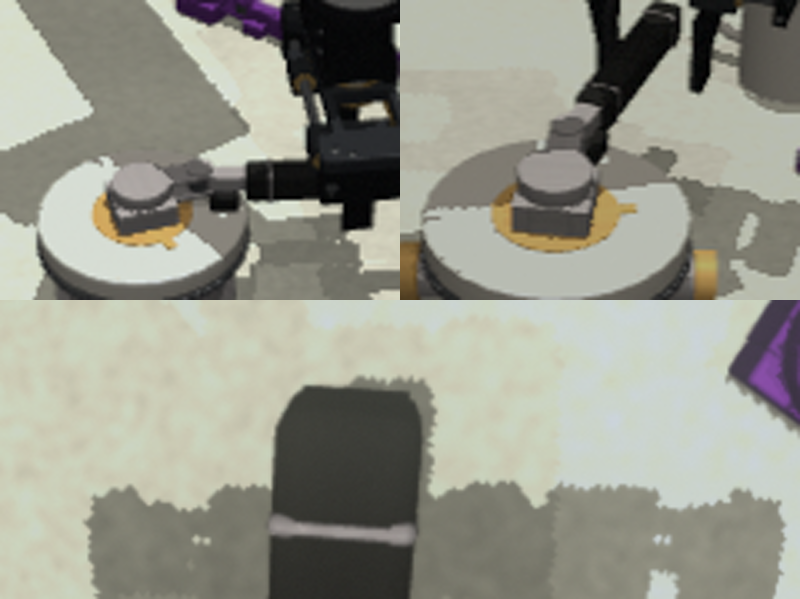

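The joint snapped: the force is zero and the handle has jumped away from the finger. I'll centre slightly, open up and rise clear.

{"op": "drive_tool", "data": {"plan": [{"offset": [-0.3, 0, 0], "delta_rot": [0, 0, 0], "jaw": 6}, {"offset": [-0.4, 0, 0], "delta_rot": [0, 0, 0], "jaw": 6.5}, {"offset": [-0.4, 0, -1], "delta_rot": [0, 0, 0], "jaw": 6.5}, {"offset": [-0.4, 0, -3], "delta_rot": [0, 0, 0], "jaw": 6.5}, {"offset": [-0.4, 0, -6], "delta_rot": [0, 0, 0], "jaw": 6.5}, {"offset": [-0.4, 0, -9], "delta_rot": [0, 0, 0], "jaw": 6.5}, {"offset": [-0.4, 0, -12], "delta_rot": [0, 0, 0], "jaw": 6.5}, {"offset": [-0.4, 0, -12], "delta_rot": [0, 0, 0], "jaw": 6.5}]}}

```text
time: 20.05
position: [0.6295, 0.0242, 0.2128]
tool_rot: [0.95, -0.311, 0.007, -0.001]
ft_force: [0.6, 0.0, 0.7]
grip_width: 0.0654
```

```bash
python3 look.py 18
```

```text
t 20.05 pos [0.6295 0.0242 0.2128] F [0.6 0.  0.7] M [-0.15  0.02  0.  ] w 0.0654
yaw -36.24 down [ 0.014 -0.002 -1.   ]
offset cm [-11.51   3.97  12.61] rot [ -0.1  -0.8 -47.2]
```

View pics/side18.png

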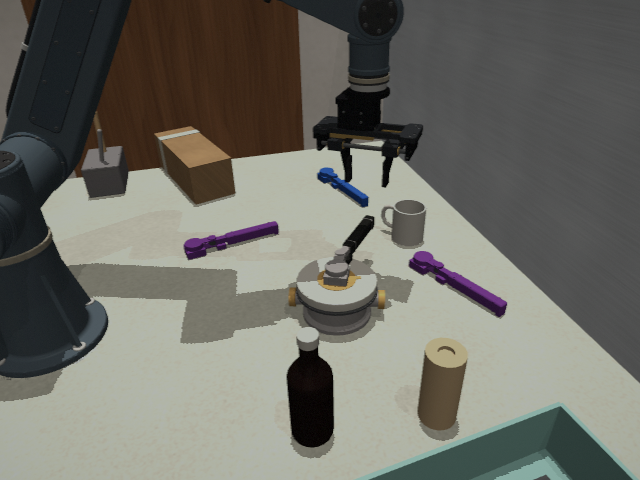

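View pics/scene18.png

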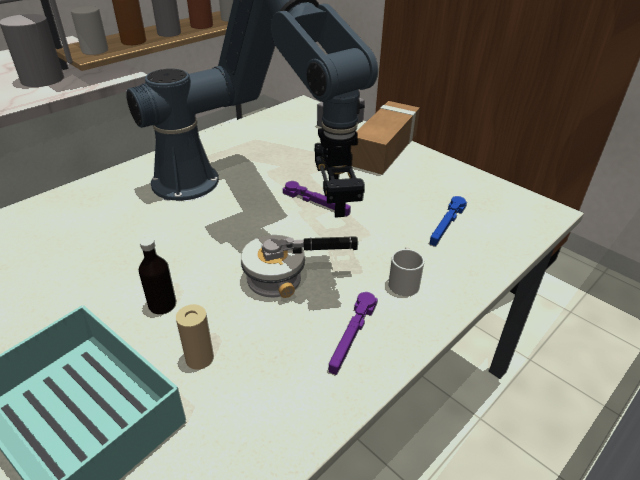

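View pics/w18.png

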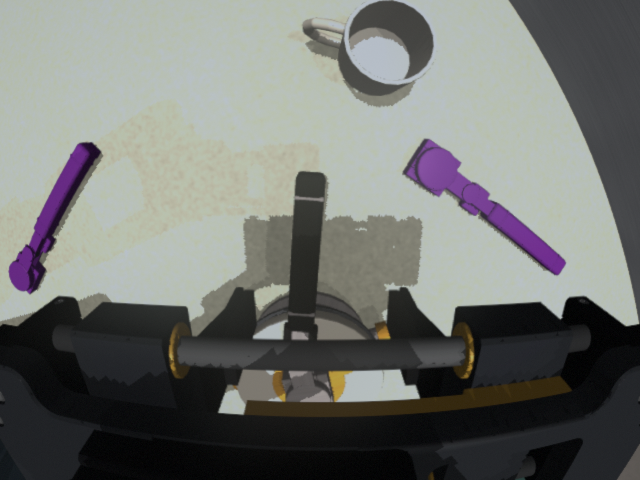

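{"op": "drive_tool", "data": {"plan": [{"offset": [0, -1, 0], "delta_rot": [0, 0, 0], "jaw": 6.5}, {"offset": [0, -3, -1], "delta_rot": [0, 0, 0], "jaw": 6.5}, {"offset": [0, -4, -2], "delta_rot": [0, 0, 0], "jaw": 6.5}, {"offset": [0, -4, -2], "delta_rot": [0, 0, 0], "jaw": 6.5}, {"offset": [0, -4, -2], "delta_rot": [0, 0, 0], "jaw": 6.5}, {"offset": [0, -4, -2], "delta_rot": [0, 0, 0], "jaw": 6.5}, {"offset": [0, -4, -2], "delta_rot": [0, 0, 0], "jaw": 6.5}, {"offset": [0, -4, -2], "delta_rot": [0, 0, 0], "jaw": 6.5}]}}

```text
time: 20.87
position: [0.648, 0.0563, 0.224]
tool_rot: [0.95, -0.311, -0.001, 0.0]
ft_force: [-0.5, 0.3, -0.1]
grip_width: 0.0648
```

```bash
python3 look.py 19; python3 - <<'E'
import cv2,numpy as np
a=cv2.imread("pics/scene19.png");b=cv2.imread("pics/side19.png")
c=lambda im,x,y:cv2.resize(im[y:y+80,x:x+80],(400,400),interpolation=cv2.INTER_CUBIC)
cv2.imwrite("pics/z19.png",np.hstack([c(a,240,215),c(b,300,225)]))
E
```

```text
t 20.87 pos [0.648  0.0563 0.224 ] F [-0.5  0.3 -0.1] M [-0.12  0.12  0.03] w 0.0648
yaw -36.29 down [-0.002  0.    -1.   ]
offset cm [-10.91   7.55  13.93] rot [  0.    0.1 -47.3]
```

View pics/w19.png

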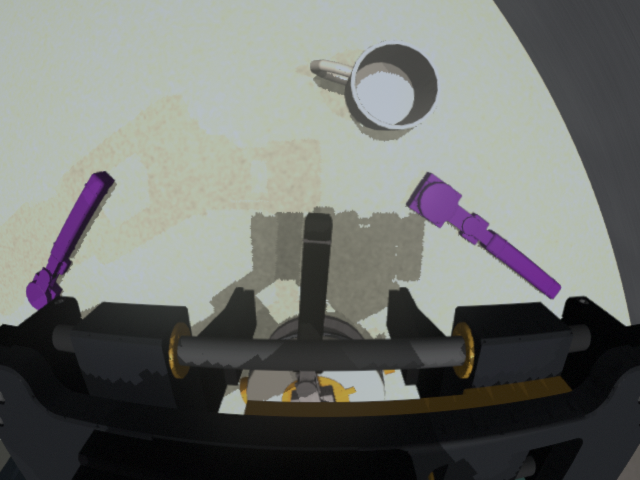

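View pics/z19.png

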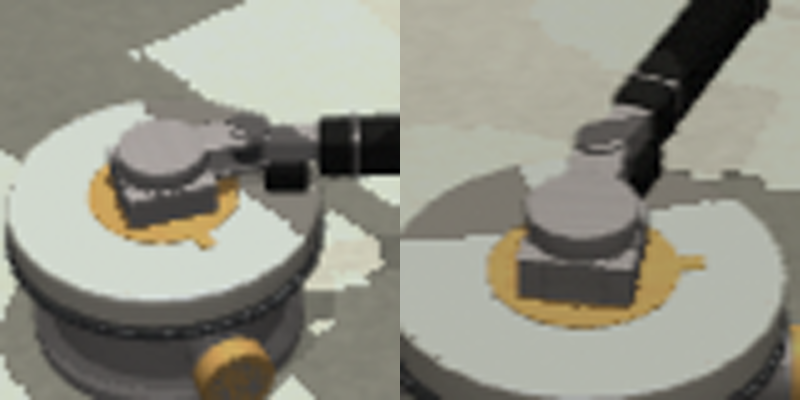

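```bash
python3 - <<'E'
from h import *
o=get_obs();p,q=o["position"],o["tool_rot"]
A=wonz(317,241,.108,p,q);B=wonz(313.5,312,.108,p,q)
d=(A-B)[:2];h=np.degrees(np.arctan2(d[1],d[0]));d/=np.linalg.norm(d)
bo=np.array([.5327,-.091]);off=np.cross(d,(bo-B[:2]));print(A,B,"handle",h,"bolt off axis",off,"fold rad",np.arcsin(off/.043))
s=5
# pivot cap from both cams
S=(240+(237)/s-.5,215+128/s-.5);D=(300+(608-400)/s-.5,225+132/s-.5)
P,e=tri(S,D);v=P[:2]-bo;print("pivot",P,e,"head deg",np.degrees(np.arctan2(v[1],v[0])),np.linalg.norm(v))
# head corners
from fitw import fit
S=lambda u,v:(240+u/s-.5,215+v/s-.5);D=lambda u,v:(300+(u-400)/s-.5,225+v/s-.5)
obs=[("scene","c",-135,0,S(217,212)),("scene","c",135,0,S(131,226)),("scene","cap",0,0,S(162,147)),("side","cap",0,0,D(582,200)),("side","c",135,0,D(519,298)),("side","c",-135,0,D(633,307)),("side","c",135,.018,D(518,260)),("side","c",-135,.018,D(638,267))]
r,res=fit(obs,[.533,-.091,.08],50);print(r[:3],np.degrees(r[3]),res.round(1).tolist())
for a,b in(((281.4,263.4),(359.5,277.5)),(S(208,243),D(695,262))): print("lug",tri(a,b))
E
```

```text
[0.64689112 0.05739754 0.108     ] [0.60763546 0.00922226 0.108     ] handle 50.82510831192906 bolt off axis -0.005217794127943667 fold rad -0.12164382602564881
pivot [ 0.55204311 -0.06010767  0.11588934] 0.003062093217212005 head deg 57.94741868220955 0.03644848416505953
[ 0.53117608 -0.07142309  0.06632325] 89.62020081527172 [[-5.6, 5.1], [-0.0, -6.2], [5.9, 0.1], [-3.3, 0.9], [1.4, 2.8], [0.8, -2.9], [1.5, 2.6], [-0.1, -2.7]]
lug (array([ 0.57472248, -0.09949131,  0.07926781]), np.float64(0.0008813884150907828))
lug (array([ 0.57328785, -0.09886795,  0.07976472]), np.float64(0.0004678998176973402))<stdin>:5: DeprecationWarning: Arrays of 2-dimensional vectors are deprecated. Use arrays of 3-dimensional vectors instead. (deprecated in NumPy 2.0)
```

```bash
python3 - <<'E'
from h import *
s=5
S=lambda u,v:(240+u/s-.5,215+v/s-.5);D=lambda u,v:(300+(u-400)/s-.5,225+v/s-.5)
ang=lambda n,a,b,z:(lambda v:(np.degrees(np.arctan2(v[1],v[0]))%90,np.linalg.norm(v)))((onz(n,*b,z)-onz(n,*a,z))[:2])
print(ang("scene",S(131,226),S(217,212),.08),ang("side",D(519,298),D(633,307),.08),ang("side",D(518,260),D(638,267),.098))
# handle axis by side & scene : grip top centre points at z .108
for n,pic in(("scene","pics/scene19.png"),("side","pics/side19.png")):
    print(n)
a=cv2.imread("pics/scene19.png");b=cv2.imread("pics/side19.png")
c=lambda im,x,y:cv2.resize(im[y:y+60,x:x+60],(400,400),interpolation=cv2.INTER_CUBIC)
cv2.imwrite("pics/z20.png",np.hstack([c(a,300,215),c(b,330,205)]))
d=lambda im,x,y:cv2.resize(im[y:y+40,x:x+40],(400,400),interpolation=cv2.INTER_CUBIC)
cv2.imwrite("pics/z21.png",np.hstack([d(a,252,230),d(b,316,250)]))
E
```

```text
(np.float64(60.336682047682324), np.float64(0.040952898475229246)) (np.float64(65.80666842873453), np.float64(0.041811926189419)) (np.float64(67.54063216400627), np.float64(0.04334874461870349))
scene
side
```

View pics/z20.png

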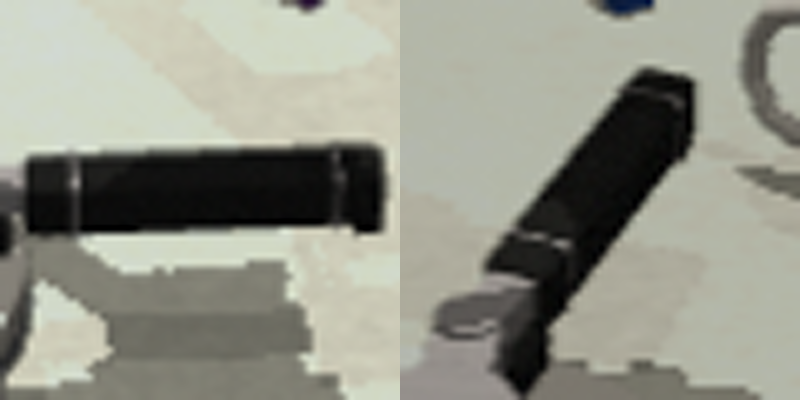

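View pics/z21.png

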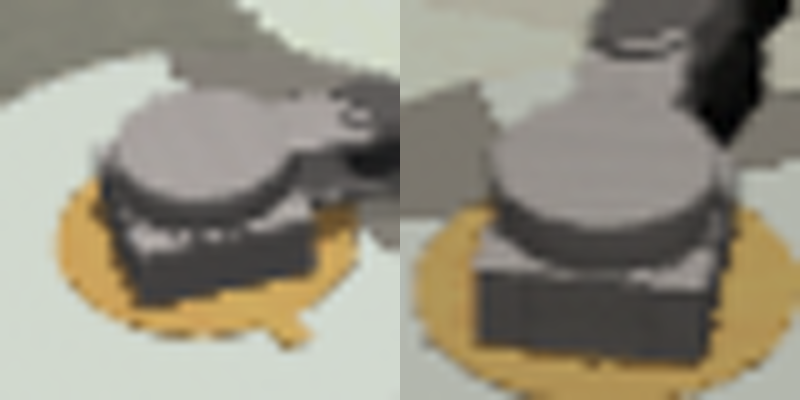

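```bash
python3 - <<'E'
from h import *
ang=lambda n,a,b,z:(lambda v:(round(np.degrees(np.arctan2(v[1],v[0]))%90,1),round(np.linalg.norm(v),3)))((onz(n,*b,z)-onz(n,*a,z))[:2])
S=lambda u,v:(252+u/10-.5,230+v/10-.5);D=lambda u,v:(316+(u-400)/10-.5,250+v/10-.5)
print("head",ang("scene",S(138,305),S(315,274),.08),ang("side",D(476,346),D(706,362),.08),ang("side",D(476,270),D(712,290),.098))
k=400/60
S=lambda u,v:(300+u/k-.5,215+v/k-.5);D=lambda u,v:(330+(u-400)/k-.5,205+v/k-.5)
print("handle",ang("scene",S(28,158),S(378,147),.108),ang("side",D(490,268),D(640,72),.108),ang("side",D(568,250),D(686,100),.108))
E
```

```text
head (np.float64(61.4), np.float64(0.042)) (np.float64(66.7), np.float64(0.042)) (np.float64(65.0), np.float64(0.043))
handle (np.float64(49.1), np.float64(0.125)) (np.float64(50.3), np.float64(0.126)) (np.float64(49.0), np.float64(0.097))
```

The head points at about 64.5° and the handle at about 49.5°, so the fold is about 15° (0.26 rad), right on the stop. The lug estimate differs by only about 1.6 mm, which is within pixel noise. The gripper is well clear, so I'll hand in.

```bash
python3 -c "
from rig import *
print(hand_in())"
```

```text
the job is handed in; nothing more can be done
None
```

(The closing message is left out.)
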